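# Find the heavy side of the stirrer rotor and hold it down

### The job

Pull the locking pin out of the balancing stand and leave it standing upright in the narrow steel cup. Then take the unbalanced aluminium rotor by its rim, turn it by hand to feel which side is heavy, and turn it until the heavy side points straight down. Finish while still gripping the rotor, keeping it still in that position, and leave the other things on the bench where they are.

Things in the scene. Friction and masses are not known exactly. Their poses are not given: they have to be found in the camera images.
- stand: Grey balancing stand, fixed. Origin on the bench straight below the rotor's centre; x along the rotor's level axle (its front is -x), y level across it, z up. Base plate 90 wide (y), x = -47 to +103, 10 high. One column, 60 wide, 100 high, at x = +63 to +91, carries the axle; nothing on the stand but rotor and pin is higher.
- axle (a point): Centre of the rotor, on its axle, 85 above the bench, axes as the stand's. The axle drags: about 0.25 N m of dry friction, alike both ways, so the rotor stays wherever it is left. An unseen slug inside pulls the heavy side down with 0.18 to 0.22 N m when that side is level with the axle, fading as the sine towards top and bottom.
- rotor (a joint): Turn of the rotor about the stand's +x, rad, right-hand rule (its top moves to the stand's -y as it grows); it can turn more than a full turn either way. Its zero says nothing about the heavy side, which differs every time and starts 50 degrees or more from straight down. No look or reading shows it; it must be felt as uneven resistance.
- face (a point): Centre of the rotor's front face, turning with it. Rotor: plain aluminium disc 130 across, 18 thick (x = -9 to +9 on the stand), rim top 150 above the bench. Six steel stubs, 9 across, 27 long, stand out from this face on a circle of 24 radius; the pin between them blocks turning. Elsewhere both faces are flat and free: the rim can be pinched along the axle direction, from above or tilted.
- socket (a point): Mouth of the pin's upright hole, 13.5 wide, 35 deep, in a steel block 28 x 32 (x, y) in front of the rotor; 45 above the bench, at x = -29, y = 0 on the stand.
- pin: Locking pin, loose, 60 to 110 g: steel rod 12 across, 165 long in all, upper 35 a black grip 16 across. Origin at the centre of its lower end, z along it upwards. It starts upright in the stand's socket, lower end 10 above the bench, grip at 140 to 175 above the bench, its axis 20 in front of the rotor's front face.
- cup: Narrow straight steel cup, 48 across outside, 40 inside, 85 high, floor 10 thick, loose, 0.5 kg. Origin at the centre of its underside, z up. It stands to one side of the stand; the white-capped jar stands on the other side.
- jar: Bystander: capped jar, 54 across, 75 high; origin under its centre.
- beaker: Bystander: glass beaker, 68 across, 85 high; origin under its centre.
- reagent: Bystander: amber bottle, 60 across, 130 high; origin under its centre.
- driver: Bystander: screwdriver, 160 long, lying along its x; origin under its middle.
- clampring: Bystander: aluminium ring, 60 across, 12 high; origin under its centre.
- tray: Bystander: white tray 110 x 80 x 25; origin under its centre.
- vial: Bystander: small vial, 26 across, 50 high; origin under its centre.
Not all that is in view belongs to the job. Of the things like the stand, leave any that is orange; of the rest the larger one is meant.

How it is judged:
By the outcome, as a careful person would: the job done as asked, in the order asked, and still so for the second after the job is handed in, while the arm keeps its last pose, push and grip.
It also fails if it takes over 72 s, if anything falls off the work surface, if the arm or the gripper's body presses on something with over 40 N, if the wrist force passes 120 N, or if a joint passes its speed limit or range.

### The arm

A 6-joint arm with a two-finger parallel gripper is mounted at the origin on the work surface. World frame = base frame: x ahead of the robot, y to its left, z up, the work surface at z = 0. Lengths are in m, angles in rad, forces in N, time in s.
With the tool pointing down it reaches from about 0.375 to 0.9 m from the base axis. Payload 3.1 kg.
Tool frame: the origin (TCP) lies on the centre line of the jaws, within the pads' length; the fingertips stand 19 mm ahead of it and the grasp point (between the pads) is the TCP; z points along the fingers, y is the line along which they close (so a half turn about z gives the same grasp; the last joint's range is limited). The gripper opens to 87 mm and grips with 3 to 60 N. Pads are 19 mm wide; open, the fingers measure 117 mm over their backs; the gripper's body (75 mm by 190 mm) begins 51 mm behind the grasp point.
Start: joints at [-0.178, 0.527, 1.433, -0, 1.181, -0.178], TCP at [0.625, 0, 0.242] pointing down, gripper open.
Joint ranges: [-3.08, 3.08], [-0.75, 2.2], [0.22, 2.44], [-1.43, 4.57], [0, 2.65], [-2.85, 2.85]. Speed limits (rad/s): [2.79, 2.79, 3.14, 3.14, 3.14, 3.14].

### API

Orientations are given as a unit quaternion [x, y, z, w].
In Python, from station import * gives the robot as it stands.
- The arm moves only by the tool servo_tool, never from a script. Its argument "commands" is a list of rows, each a list of 2 entries, a list of its own where there are three numbers: the shift along the world's x, y, z in m, then the turn about the world's z in rad. A call has 1 to 8 rows; each row shifts and turns the commanded pose from where the row before left it; what a row does not reach is not made up. A row lasts 1/8 s, in which the tool goes at most 62.5 mm and 10.7 degrees, less where a joint would pass 70% of its speed; a pose out of reach is approached as far as the arm can. A call is refused whole if a number of a shift passes 0.0625 or a number of a turn 0.188, either way. A call with a gripper value outside its range is refused whole. "fingers" is the closure, from 0 (fully open) to 1 (shut), set as the call begins (left out, the last holds). The fingers move at their own pace and stop on an object; "newtons" is the grip in N (left out, the last holds). Time passes only in rows, so rows that do not move let the fingers close. It gives the time, the measured TCP pose, the force, the opening and the grip force at its end, in the units of the state.
- observe(): the state, without advancing time (a new reading comes with each control period).
- snapshot(name): name is "scene" or "side" or "wrist"; returns a dict with "color" (480x640x3 uint8, blue, green, red), "z_map" (480x640 float32, m along the optical axis (not along the pixel's ray), 0 where there is no reading), "K" (3x3 intrinsics, pixels), "cam_to_world" (4x4, takes a point from camera to world coordinates); the wrist camera has in their place "tool_from_camera" (4x4, takes a point from camera to tool coordinates, whose origin is the TCP and whose axes are the flange's). Camera axes: x right, y up, looking along -z (the intrinsics and any distortion apply to the point x, -y, -z); pixel columns grow to the right and rows downward; lengths in m; the calibration is good to about 2 mm. A picture is of the moment at which its call begins: read the wrist's pose just before it.
- hand_in(): hands the job in; it is judged then, once.
The state is a dict: "t": time; "q": joint angles; "dq": joint speeds; "tau": joint torques, N m; "eef_pos": TCP position; "ee_rot": TCP orientation; "contact_force": force on the tool from outside, world axes, zero at the start; "moment": the same for the moment, N m; "finger_gap": finger opening in m; "grasp_force": force on a finger pad.
Only numpy, scipy, OpenCV 4.12 (cv2) and the standard library are available. Lean on these libraries where they do the work, as an engineer would, in place of code of your own. Each camera call takes 0.05 s, during which the arm holds its last target. There are 200 camera calls.

## Working session

There is one attempt and no reset: what is moved stays moved. The work goes in short steps, Python scripts to look and compute and a tool call to move; the robot and the scene stay as the last step left them, time stands still between calls to the robot, and variables do not carry over. Pictures are saved under pics/ and viewed, at most 10 in all, crops included, and the job is handed in when it is done.

Besides the shell and the picture viewer there is one more tool, called in YAML: its name, and indented under it one key for each argument. servo_tool: Moves the arm, as the interface text tells. Its arguments: {"type":"object","properties":{"commands":{"type":"array"},"fingers":{"type":"number"},"newtons":{"type":"number"}},"required":["commands"]}

```bash
ls; mkdir -p pics
cat > h.py <<'E'
from station import *
import numpy as np, cv2, pickle
def grab(n,f):
    s=observe(); d=snapshot(n); cv2.imwrite(f'pics/{f}.png',d['color']); d['s']=s
    pickle.dump(d,open(f'{f}.pkl','wb')); return d
def load(f): return pickle.load(open(f'{f}.pkl','rb'))
def pt(d,u,v,z=None):
    """pixel -> world with depth"""
    K=d['K']
    if z is None:
        w=d['z_map'][int(v)-1:int(v)+2,int(u)-1:int(u)+2]; w=w[w>0]; z=np.median(w) if len(w) else 0
    p=np.array([(u-K[0,2])/K[0,0]*z,-(v-K[1,2])/K[1,1]*z,-z,1])
    return (d['cam_to_world']@p)[:3]
def atz(d,u,v,h):
    a=d['cam_to_world'][:3,3]; b=pt(d,u,v,1.0); return a+(b-a)*(h-a[2])/(b[2]-a[2])
E
python3 - <<'E'
from h import *
d=grab('scene','scene0'); print({k:(v if getattr(v,'size',99)<20 else '') for k,v in d.items()})
d=grab('side','side0'); print(d.keys(),d['cam_to_world'])
E
```

```text
pics
{'color': '', 'z_map': '', 'K': array([[565.7221705 ,   0.        , 322.51602303],
       [  0.        , 565.7221705 , 234.83478395],
       [  0.        ,   0.        ,   1.        ]]), 'cam_to_world': array([[-0.05333933, -0.73197383,  0.67924166,  1.47373141],
       [ 0.9984032 , -0.02642191,  0.04992922,  0.05638771],
       [-0.01860002,  0.68082024,  0.73221434,  1.11584775],
       [ 0.        ,  0.        ,  0.        ,  1.        ]]), 's': ''}
dict_keys(['color', 'z_map', 'K', 'cam_to_world', 's']) [[ 0.87964219  0.33730477 -0.33534327  0.21685324]
 [-0.47562916  0.62758725 -0.61636933 -0.56859875]
 [ 0.00255284  0.7016835   0.71248421  0.74279676]
 [ 0.          0.          0.          1.        ]]
```

View pics/scene0.png

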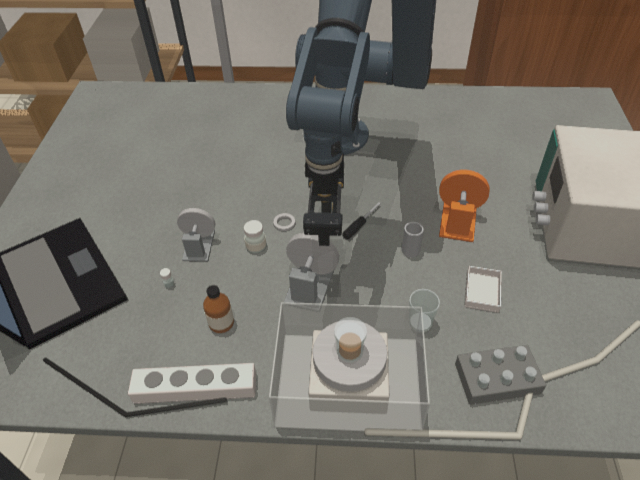

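View pics/side0.png

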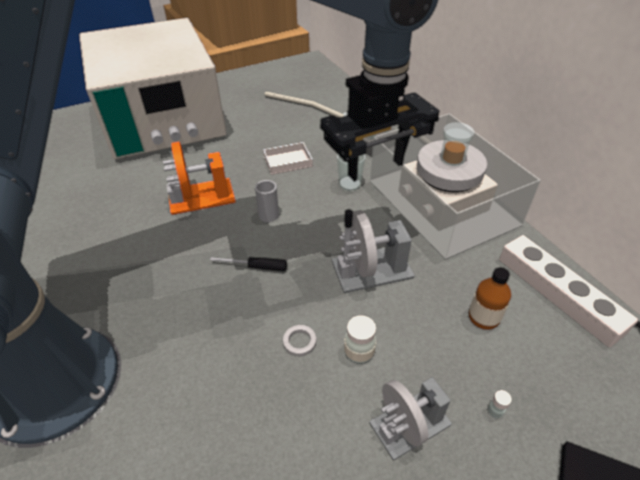

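Scene shows three stands: orange (465,205), small grey (197,232), and larger grey (312,268, with the black-gripped pin at side px (348,218)). I choose the last one; the cup is at (413,238) in the scene view. Next, a close crop to check it.

Run:
```python
from h import *
d=load('side0')
c=d['color'][190:300,230:430]; cv2.imwrite('pics/crop1.png',cv2.resize(c,None,fx=4,fy=4,interpolation=cv2.INTER_CUBIC))
for n,u,v in [('pin grip',348,215),('disc',370,245),('cup far rim',267,184),('column top',398,222),('base',372,278)]: print(n,pt(d,u,v).round(4))
s=load('scene0')
for n,u,v in [('disc',312,252),('cup rim',414,225),('jar',254,226),('col top',304,275)]: print(n,pt(s,u,v).round(4))
```

```text
pin grip [ 0.5473 -0.0357  0.1723]
disc [ 0.5676 -0.0823  0.1282]
cup far rim [0.4959 0.2285 0.0755]
column top [ 0.666  -0.0322  0.0996]
base [ 0.5895 -0.0693  0.0105]
disc [ 0.5911 -0.0347  0.1033]
cup rim [0.4686 0.2157 0.078 ]
jar [ 0.4858 -0.1909  0.0773]
col top [ 0.6596 -0.0487  0.1008]
```

View pics/crop1.png

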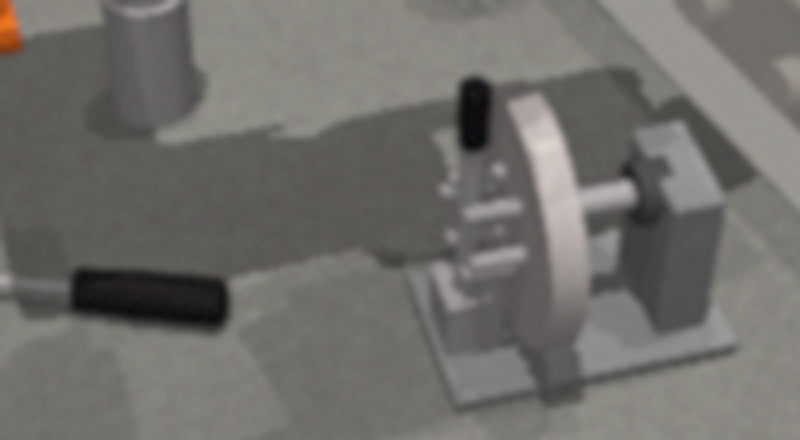

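The crop confirms the large grey stand: black pin grip, six stubs, no orange. Next I fit its pose, the pin and the cup from depth.

```bash
cat >> h.py <<'E'
def cloud(d,box):
    u0,v0,u1,v1=box; vv,uu=np.mgrid[v0:v1,u0:u1]; z=d['z_map'][v0:v1,u0:u1]; K=d['K']
    p=np.stack([(uu-K[0,2])/K[0,0]*z,-(vv-K[1,2])/K[1,1]*z,-z,np.ones_like(z)],-1)[z>0]
    return (p@d['cam_to_world'].T)[:,:3], d['color'][v0:v1,u0:u1][z>0]
E
python3 - <<'E'
from h import *
s=load('scene0'); d=load('side0')
# column top
for nm,im,box in [('scene',s,(270,220,350,320)),('side',d,(325,195,420,300))]:
    P,C=cloud(im,box)
    m=(abs(P[:,2]-.1)<.006)&(P[:,0]>.62)&(P[:,0]<.72)&(abs(P[:,1]+.04)<.06)
    q=P[m]
    r=cv2.minAreaRect((q[:,:2]*1000).astype(np.float32)); print(nm,'coltop',len(q),r,np.median(q[:,2]))
    m=(P[:,2]>.02)&(P[:,2]<.148)&(P[:,0]<.62)&(P[:,0]>.56)
    q=P[m]
    for _ in range(8):
        c=np.median(q,0); n=np.linalg.svd(q-q.mean(0),full_matrices=False)[2][2]; e=(q-q.mean(0))@n; k=abs(e)<max(.003,1.5*e.std()); 
        if k.all(): break
        q=q[k]
    n*=np.sign(n[0]); print(' disc plane',len(q),q.mean(0).round(4),n.round(4),'yaw',np.degrees(np.arctan2(n[1],n[0])).round(2),e.std().round(4),'y range',q[:,1].min(),q[:,1].max(),'z',q[:,2].max())
    dark=(C.max(1)<50)&(P[:,2]>.135)&(P[:,2]<.185)&(P[:,0]<.62)
    print(' grip',dark.sum(),P[dark].min(0).round(4),P[dark].max(0).round(4),P[dark].mean(0).round(4))
    m=(P[:,2]>.006)&(P[:,2]<.014); q=P[m]; print(' base',len(q),cv2.minAreaRect((q[:,:2]*1000).astype(np.float32)))
for nm,im,box in [('scene',s,(395,212,432,265)),('side',d,(250,172,285,225))]:
    P,C=cloud(im,box); q=P[(P[:,2]>.079)&(P[:,2]<.09)]
    print(nm,'cup top',len(q),cv2.minEnclosingCircle((q[:,:2]*1000).astype(np.float32)),q[:,2].max(), q.mean(0).round(4))
    q=P[(P[:,2]>.015)&(P[:,2]<.09)]; print(q.min(0).round(4),q.max(0).round(4))
E
```

```text
scene coltop 324 ((646.64013671875, -50.10657501220703), (59.94282913208008, 54.29289627075195), 77.36421203613281) 0.10174992246682768
 disc plane 1147 [ 0.5908 -0.0361  0.0931] [ 0.975  -0.2223  0.0015] yaw -12.84 0.0014 y range -0.09977816374419016 0.0253888612286035 z 0.14788466070016204Traceback (most recent call last):
  File "<stdin>", line 17, in <module>
    return umr_minimum(a, axis, None, out, keepdims, initial, where)
ValueError: zero-size array to reduction operation minimum which has no identity
```

```bash
python3 - <<'E'
from h import *
s=load('scene0'); d=load('side0')
yaw=np.radians(-12.84); ex=np.array([np.cos(yaw),np.sin(yaw)]); ey=np.array([-ex[1],ex[0]])
P,C=cloud(s,(270,220,350,320))
X=P[:,:2]@ex; Y=P[:,:2]@ey
xb=X[(abs(X-(np.array([.5908,-.0361])@ex))<.003)&(P[:,2]>.05)]
m=(abs(X-np.median(xb))<.004)&(P[:,2]>.03)&(P[:,2]<.155)
q=np.c_[Y[m],P[m,2]]*1000; (c,r)=cv2.minEnclosingCircle(q.astype(np.float32)); print('disc circ Y,z',c,r,'backface X',np.median(xb))
m=(abs(P[:,2]-.1)<.004)&(X>np.median(xb)+.03); q=np.c_[X,Y][m]; print('col X,Y pct',np.percentile(q,[1,50,99],axis=0).round(4), len(q))
P,C=cloud(d,(325,195,420,300)); X=P[:,:2]@ex; Y=P[:,:2]@ey
m=(abs(P[:,2]-.1)<.004)&(X>np.median(xb)+.03); q=np.c_[X,Y][m]; print('side col',np.percentile(q,[1,50,99],axis=0).round(4), len(q))
dark=(C.max(1)<60)&(P[:,2]>.13)&(P[:,2]<.185)&(X<np.median(xb)-.02)
q=np.c_[X,Y,P[:,2]][dark]; print('grip',dark.sum(),np.percentile(q,[2,50,98],axis=0).round(4))
m=(P[:,2]>.03)&(P[:,2]<.152)&(X>np.median(xb)-.025)&(X<np.median(xb)+.01); q=np.c_[X,Y,P[:,2]][m]; print('rim',np.percentile(q,[1,50,99],axis=0).round(4))
for nm,im,box in [('scene',s,(395,212,432,265)),('side',d,(250,172,285,225))]:
    P,C=cloud(im,box); q=P[(P[:,2]>.078)&(P[:,2]<.092)]
    if len(q): print(nm,'cup top',len(q),cv2.minEnclosingCircle((q[:,:2]*1000).astype(np.float32)),q[:,2].max())
    q=P[(P[:,2]>.015)&(P[:,2]<.07)]; print(np.percentile(q,[1,50,99],axis=0).round(4))
# Rim ellipse by eye: scene 404-424 cols
E
python3 - <<'E'
import cv2
a=cv2.imread('pics/scene0.png')[205:275,375:455]; b=cv2.imread('pics/side0.png')[165:235,227:307]
f=lambda i:cv2.resize(i,(400,350),interpolation=cv2.INTER_CUBIC)
cv2.imwrite('pics/cup.png',cv2.hconcat([f(a),f(b)]))
E
```

```text
disc circ Y,z (95.36465454101562, 88.6484603881836) 67.9112319946289 backface X 0.5841355450555167
col X,Y pct [[0.6279 0.0662]
 [0.6647 0.1067]
 [0.7635 0.2215]] 382
side col [[0.6267 0.0636]
 [0.6465 0.0906]
 [0.662  0.1225]] 357
grip 132 [[0.5367 0.0856 0.1424]
 [0.5426 0.0885 0.1631]
 [0.5502 0.0972 0.176 ]]
rim [[0.5605 0.0291 0.0331]
 [0.5645 0.0653 0.1137]
 [0.581  0.1275 0.1502]]
scene cup top 146 ((489.3655700683594, 212.86578369140625), 26.00189208984375) 0.09168332415417857
[[0.4647 0.1887 0.0157]
 [0.5054 0.2109 0.0498]
 [0.515  0.2352 0.0696]]
side cup top 157 ((485.3865966796875, 211.032958984375), 25.080366134643555) 0.08680390562947216
[[0.4614 0.1874 0.0156]
 [0.4804 0.1947 0.0485]
 [0.5052 0.2343 0.0697]]
```

View pics/cup.png

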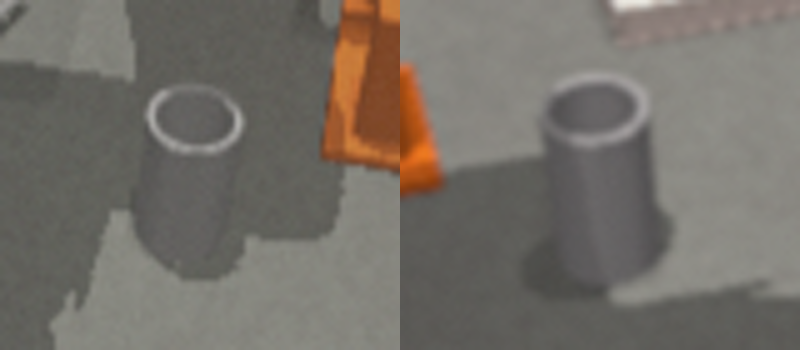

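Cup crop: rim ellipse centres at scene px (414.0,228.8) and side px (266.4,187.0), and the cup is empty. Next I compute the positions and check the clearance to the glass box.

Run:
```python
from h import *
s=load('scene0'); d=load('side0')
print('cup',atz(s,414,228.8,.085),atz(d,266.4,187,.085))
print('pin top', atz(d,347.8,212,.175), 'rimtop?',)
for h in (.08,.12,.16): print('box',h,atz(s,280,305,h).round(3),atz(s,425,308,h).round(3),atz(d,372,183,h).round(3), atz(d,437,250,h).round(3))
o=observe(); print({k:np.round(v,4).tolist() for k,v in o.items()})
from scipy.spatial.transform import Rotation as R
print(R.from_quat(o['ee_rot']).as_matrix().round(3))
w=snapshot('wrist'); print(w['tool_from_camera'].round(4),w['K'])
```

```text
cup [0.48860045 0.21391587 0.085     ] [0.48661255 0.20822197 0.085     ]
pin top [ 0.54940839 -0.03122974  0.175     ] rimtop?
box 0.08 [ 0.731 -0.098  0.08 ] [0.726 0.225 0.08 ] [0.7   0.116 0.08 ] [ 0.701 -0.116  0.08 ]
box 0.12 [ 0.76  -0.092  0.12 ] [0.755 0.219 0.12 ] [0.671 0.075 0.12 ] [ 0.672 -0.144  0.12 ]
box 0.16 [ 0.788 -0.086  0.16 ] [0.784 0.212 0.16 ] [0.642 0.034 0.16 ] [ 0.643 -0.171  0.16 ]
{'t': 0.1, 'q': [-0.1785, 0.5284, 1.4338, 0.0, 1.1814, -0.1785], 'dq': [-0.0013, -0.0013, -0.003, 0.0013, -0.0001, -0.0001], 'tau': [-0.0003, -44.0987, -17.7151, 0.0635, 0.0534, -0.0], 'eef_pos': [0.6244, 0.0001, 0.2407], 'ee_rot': [0.7071, 0.7071, -0.0006, -0.0008], 'contact_force': [-0.4135, 0.0776, -0.6535], 'moment': [-0.0199, 0.0491, 0.006], 'grasp_force': 0.0, 'finger_gap': 0.087}
[[-0.     1.    -0.002]
 [ 1.     0.     0.   ]
 [ 0.    -0.002 -1.   ]]
[[ 1.000e-04  9.697e-01  2.441e-01  6.630e-02]
 [ 1.000e+00  0.000e+00 -7.000e-04 -8.000e-04]
 [-7.000e-04  2.441e-01 -9.697e-01 -1.430e-01]
 [ 0.000e+00  0.000e+00  0.000e+00  1.000e+00]] [[407.0088309    0.         310.92959859]
 [  0.         407.0088309  244.50481913]
 [  0.           0.           1.        ]]
```

servo_tool:
  commands:
    - [[-0.0093,-0.0038,0],0.168]
    - [[-0.0093,-0.0038,0],0.168]
    - [[-0.0093,-0.0038,0],0.168]
    - [[-0.0093,-0.0038,0],0.168]
    - [[-0.0093,-0.0038,0],0.168]
    - [[-0.0093,-0.0038,0],0.168]
    - [[-0.0093,-0.0038,0],0.168]
    - [[-0.0093,-0.0038,0],0.171]
  fingers: 0.4

```text
t: 1.15
eef_pos: [0.55, -0.0304, 0.2413]
ee_rot: [0.109, 0.994, 0.0, -0.0]
contact_force: [0.4, 0.2, 0.8]
finger_gap: 0.0525
grasp_force: 0.0
```

servo_tool:
  commands:
    - [[0,0,0],0]
    - [[0,0,0],0]

```text
t: 1.4
eef_pos: [0.5509, -0.0304, 0.2415]
ee_rot: [0.113, 0.994, 0.0, 0.0]
contact_force: [0.3, 0.9, 0.6]
finger_gap: 0.0526
grasp_force: 0.0
```

```bash
cat >> h.py <<'E'
from scipy.spatial.transform import Rotation as R
def wgrab(f):
    s=observe(); d=snapshot('wrist'); T=np.eye(4); T[:3,:3]=R.from_quat(s['ee_rot']).as_matrix(); T[:3,3]=s['eef_pos']
    d['cam_to_world']=T@d['tool_from_camera']; d['s']=s; cv2.imwrite(f'pics/{f}.png',d['color']); pickle.dump(d,open(f'{f}.pkl','wb')); return d
E
python3 - <<'E'
from h import *
d=wgrab('w1'); print(d['s']['eef_pos'],d['s']['ee_rot'],d['s']['t'])
E
```

```text
[ 0.55094886 -0.03035092  0.2415499 ] [1.12930983e-01 9.93602810e-01 3.59428476e-05 2.17980328e-04] 1.4
```

View pics/w1.png

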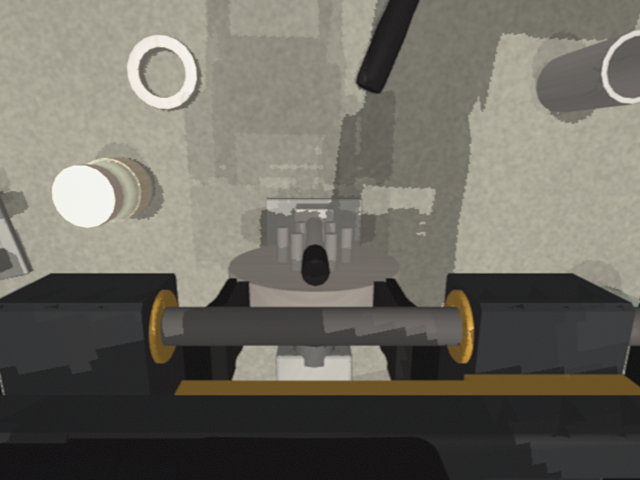

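Wrist view: the grip's top is centred at about (315,270), the disc spans columns 229–398, and the base front edge runs from (267,198) to (360,198).

Run:
```python
from h import *
d=load('w1'); 
print('pin top',atz(d,315,271,.175).round(4), 'depth',pt(d,315,270).round(4))
yaw=np.radians(-12.84); ex=np.array([np.cos(yaw),np.sin(yaw)]); ey=np.array([-ex[1],ex[0]])
a,b=atz(d,267,198,.01),atz(d,360,198,.01); e=a-b; print('base edge',a,b,np.linalg.norm(e[:2]),'angle',np.degrees(np.arctan2(e[1],e[0])))
P,C=cloud(d,(225,240,405,310)); X=P[:,:2]@ex; Y=P[:,:2]@ey
m=(P[:,2]>.06)&(P[:,2]<.156)&(X<.59)&(X>.55)&(C.max(1)>60)
for lo in np.arange(.085,.155,.01):
    k=m&(abs(P[:,2]-lo)<.005); print(lo.round(3),k.sum(),np.percentile(X[k],[2,50,98]).round(4),np.percentile(Y[k],[1,99]).round(4)) if k.sum()>5 else 0
k=(C.max(1)<60)&(abs(P[:,2]-.174)<.006); print('grip top',k.sum(),X[k].min(),X[k].max(),Y[k].min(),Y[k].max(),np.median(P[k,2]))
print('tcp',d['s']['eef_pos'][:2]@np.c_[ex,ey])
```

```text
pin top [ 0.552  -0.0285  0.175 ] depth [ 0.5515 -0.0284  0.1748]
base edge [ 0.52555448 -0.06623825  0.01      ] [0.54479376 0.01736683 0.01      ] 0.0857902002620474 angle -102.95934802589251
0.085 773 [0.5506 0.5651 0.5661] [0.0327 0.1572]
0.095 540 [0.5545 0.5657 0.5662] [0.0321 0.1568]
0.105 876 [0.5508 0.5656 0.5718] [0.0327 0.1566]
0.115 769 [0.5515 0.5657 0.5681] [0.0367 0.1532]
0.125 608 [0.5652 0.5657 0.5662] [0.0426 0.1451]
0.135 917 [0.5652 0.5659 0.5801] [0.0523 0.1321]
0.145 2094 [0.5654 0.57   0.5777] [0.0612 0.1283]
grip top 649 0.5373620082832272 0.5527992487813487 0.08779292453362957 0.10252723280091719 0.17468428353004314
tcp [0.54391695 0.09284496]
```

servo_tool:
  commands:
    - [[0.0012,0.0018,-0.0155],0]
    - [[0,0,-0.0155],0]
    - [[0,0,-0.0155],0]
    - [[0,0,-0.016],0]
    - [[0,0,-0.016],0]
    - [[0,0,0],0]
    - [[0,0,0],0]

```text
t: 2.33
eef_pos: [0.5521, -0.0287, 0.1632]
ee_rot: [0.112, 0.994, -0.0, 0.0]
contact_force: [0.1, -0.1, -0.1]
finger_gap: 0.0523
grasp_force: 0.0
```

servo_tool:
  commands:
    - [[0,0,0],0]
    - [[0,0,0],0]
    - [[0,0,0],0]
    - [[0,0,0],0]
    - [[0,0,0],0]
  fingers: 1
  newtons: 25

```text
t: 2.95
eef_pos: [0.5519, -0.0286, 0.1632]
ee_rot: [0.112, 0.994, 0.0, 0.0]
contact_force: [0.2, 0.2, 1.6]
finger_gap: 0.0153
grasp_force: 25.0
```

servo_tool:
  commands:
    - [[0,0,0.008],0]
    - [[0,0,0.012],0]
    - [[0,0,0.016],0]
    - [[0,0,0.018],0]
    - [[0,0,0.02],0]
    - [[0,0,0.02],0]
    - [[0,0,0.02],0]
    - [[0,0,0.01],0]

```text
t: 3.95
eef_pos: [0.5523, -0.0287, 0.2893]
ee_rot: [0.112, 0.994, -0.0, 0.002]
contact_force: [-0.8, -0.2, -0.6]
finger_gap: 0.0154
grasp_force: 25.0
```

servo_tool:
  commands:
    - [[0,0,0],0]
    - [[0,0,0],0]
    - [[0,0,0],0]

```text
t: 4.32
eef_pos: [0.5513, -0.0285, 0.2862]
ee_rot: [0.112, 0.994, 0.0, -0.001]
contact_force: [0.3, 0.5, -0.5]
finger_gap: 0.0152
grasp_force: 25.0
```

Run:
```python
from h import *
d=grab('side','side1'); o=d['s']; print({k:np.round(o[k],4).tolist() for k in('t','eef_pos','contact_force','moment','finger_gap')})
cv2.imwrite('pics/lift.png',cv2.resize(d['color'][110:270,260:460],None,fx=4,fy=4,interpolation=cv2.INTER_CUBIC)[:600])
```

```text
{'t': 4.325, 'eef_pos': [0.5513, -0.0285, 0.2862], 'contact_force': [0.3263, 0.5411, -0.5191], 'moment': [0.1129, -0.0844, 0.0251], 'finger_gap': 0.0152}
```

View pics/lift.png

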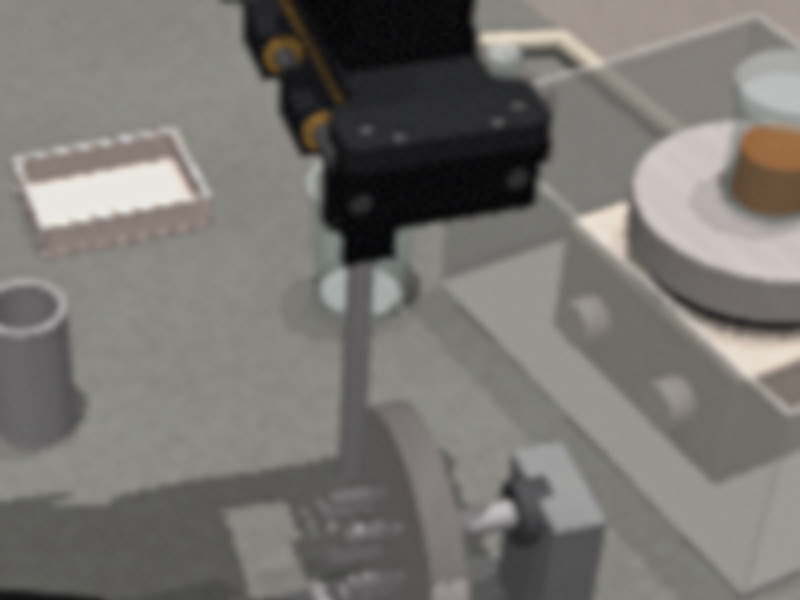

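The pin is out and held near vertical (crop: top (362,260), bottom (352,480)); the cup is at left. I carry it over the cup.

servo_tool:
  commands:
    - [[-0.005,0.013,0],0]
    - [[-0.007,0.025,0],0]
    - [[-0.009,0.035,0],0]
    - [[-0.01,0.042,0],0]
    - [[-0.01,0.042,0],0]
    - [[-0.009,0.037,0],0]
    - [[-0.008,0.028,0],0]
    - [[-0.0057,0.0175,0],0]

```text
t: 5.38
eef_pos: [0.4868, 0.2127, 0.2869]
ee_rot: [0.111, 0.994, -0.0, -0.0]
contact_force: [-0.2, -0.4, -0.9]
finger_gap: 0.0153
grasp_force: 25.0
```

servo_tool:
  commands:
    - [[0,0,0],0]
    - [[0,0,0],0]
    - [[0,0,0],0]
    - [[0,0,0],0]

```text
t: 5.88
eef_pos: [0.4884, 0.2101, 0.287]
ee_rot: [0.112, 0.994, -0.0, -0.0]
contact_force: [-0.9, -0.4, -1.4]
finger_gap: 0.0153
grasp_force: 25.0
```

Run:
```python
from h import *
d=load('side1'); Ti=np.linalg.inv(d['cam_to_world'])
def proj(d,p):
    c=np.linalg.inv(d['cam_to_world'])@np.r_[p,1]; K=d['K']; return np.array([K[0,0]*c[0]/-c[2]+K[0,2],K[1,1]*c[1]/c[2]+K[1,2]])
for z in (.26,.21,.16,.135): print('vertical',(proj(d,[.5513,-.0285,z])-[260,110])*4)
o=observe(); print(o['t'],o['eef_pos'],np.round(o['moment'],3))
d=wgrab('w2')
P,C=cloud(d,(0,0,640,480)); m=(abs(P[:,2]-.085)<.005)&(np.hypot(P[:,0]-.4876,P[:,1]-.211)<.035)
q=P[m]; print(len(q)); print(cv2.minEnclosingCircle((q[:,:2]*1000).astype(np.float32)), q.min(0),q.max(0))
cv2.imwrite('pics/w2.png',d['color'])
d=grab('side','side2'); e=grab('scene','scene2')
cv2.imwrite('pics/over.png',cv2.hconcat([cv2.resize(d['color'][100:250,200:300],(400,600),interpolation=2),cv2.resize(e['color'][150:300,365:465],(400,600),interpolation=2)]))
for n,i in(('side',d),('scene',e)):
    P,C=cloud(i,(200,100,465,300)); m=(abs(P[:,2]-.085)<.004)&(np.hypot(P[:,0]-.4876,P[:,1]-.211)<.04); q=P[m]; print(n,len(q),cv2.minEnclosingCircle((q[:,:2]*1000).astype(np.float32)))
```

```text
vertical [358.49941892 249.80768012]
vertical [354.44083711 342.66945019]
vertical [350.71838397 427.8404789 ]
vertical [348.97042131 467.83447516]
5.875 [0.48844484 0.21012994 0.28699619] [ 0.146 -0.021  0.038]
687
((487.0993957519531, 212.47572326660156), 23.946422576904297) [0.46326532 0.18888765 0.08008608] [0.51050424 0.23617445 0.08679313]
side 116 ((485.2279052734375, 211.5789031982422), 24.903554916381836)
scene 105 ((488.9666442871094, 212.65609741210938), 25.276626586914062)
```

View pics/over.png

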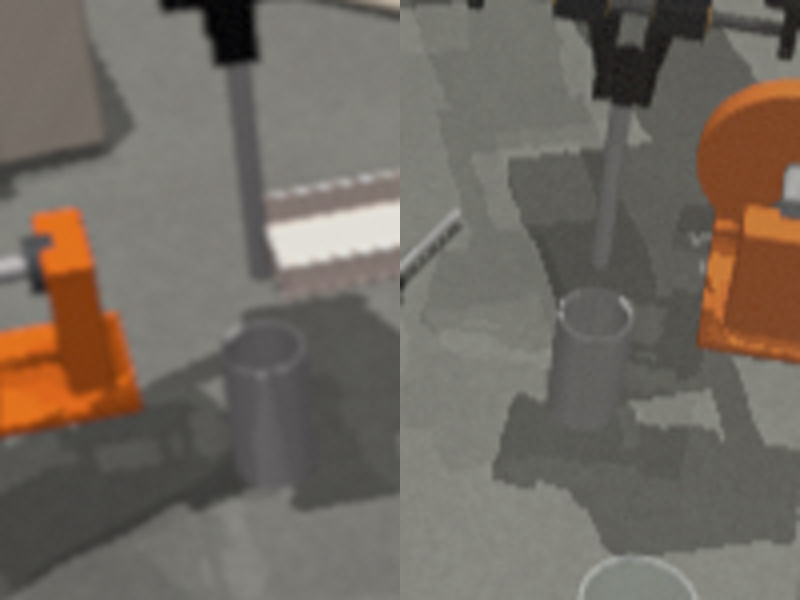

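Both views show the pin hanging over the cup: its lower end is at side px (265,169) and scene px (415,215). I check its tilt.

Run:
```python
from h import *
d=load('side2');e=load('scene2')
def tri(a,b):
    r=[]
    for im,(u,v) in((d,a),(e,b)):
        o=im['cam_to_world'][:3,3]; w=pt(im,u,v,1.)-o; w/=np.linalg.norm(w); r.append((o,w))
    A=sum(np.eye(3)-np.outer(w,w) for o,w in r); B=sum((np.eye(3)-np.outer(w,w))@o for o,w in r); return np.linalg.solve(A,B)
for h in (.13,.137):print(h,atz(d,265.2,169,h).round(4),atz(e,415,215.5,h).round(4))
print('upper', atz(d,260,116.5,.26),atz(e,420,177,.26))
# axis fit from side/scene depth clouds
for n,im in(('side',d),('scene',e)):
    P,C=cloud(im,(200,100,465,300)); m=(P[:,2]>.14)&(P[:,2]<.255)&(np.hypot(P[:,0]-.488,P[:,1]-.210)<.018)
    q=P[m]; c=[np.median(q[abs(q[:,2]-z)<.015],0).round(4) for z in(.155,.185,.215,.24)]; print(n,len(q),c)
```

```text
0.13 [0.4898 0.2118 0.13  ] [0.4865 0.212  0.13  ]
0.137 [0.4866 0.2029 0.137 ] [0.4935 0.2109 0.137 ]
upper [0.48833539 0.20366376 0.26      ] [0.49262583 0.20988114 0.26      ]
side 289 [array([0.4856, 0.2055, 0.1561]), array([0.4861, 0.2058, 0.1853]), array([0.4865, 0.2055, 0.2152]), array([0.486 , 0.2055, 0.2403])]
scene 187 [array([0.4943, 0.2096, 0.1565]), array([0.4945, 0.2088, 0.1857]), array([0.4936, 0.2083, 0.2145]), array([0.495 , 0.2084, 0.2411])]
```

Vertical within 1°. I correct by (−1.3, +2.3) mm and lower.

servo_tool:
  commands:
    - [[-0.0013,0.0023,-0.008],0]
    - [[0,0,-0.018],0]
    - [[0,0,-0.02],0]
    - [[0,0,-0.02],0]
    - [[0,0,-0.02],0]
    - [[0,0,-0.016],0]
    - [[0,0,-0.012],0]
    - [[0,0,-0.006],0]

```text
t: 7.02
eef_pos: [0.4864, 0.2133, 0.1662]
ee_rot: [0.112, 0.994, -0.0, -0.001]
contact_force: [0.6, 0.3, 0.1]
finger_gap: 0.0151
grasp_force: 25.0
```

servo_tool:
  commands:
    - [[0,0,0],0]
    - [[0,0,0],0]
    - [[0,0,-0.001],0]
    - [[0,0,-0.001],0]

```text
t: 7.52
eef_pos: [0.4869, 0.2133, 0.1654]
ee_rot: [0.112, 0.994, 0.0, 0.0]
contact_force: [-0.6, 0.4, -0.5]
finger_gap: 0.015
grasp_force: 25.0
```

servo_tool:
  commands:
    - [[0,0,-0.001],0]
    - [[0,0,0],0]

```text
t: 7.78
eef_pos: [0.4867, 0.2132, 0.164]
ee_rot: [0.112, 0.994, -0.0, -0.0]
contact_force: [-0.2, 0.8, -1.5]
finger_gap: 0.0153
grasp_force: 25.0
```

servo_tool:
  commands:
    - [[0,0,-0.001],0]
    - [[0,0,0],0]

```text
t: 8.02
eef_pos: [0.487, 0.2133, 0.1632]
ee_rot: [0.112, 0.994, 0.0, 0.0]
contact_force: [-0.3, -0.9, 0.8]
finger_gap: 0.0152
grasp_force: 25.0
```

servo_tool:
  commands:
    - [[0,0,-0.0005],0]
    - [[0,0,0],0]

```text
t: 8.28
eef_pos: [0.4873, 0.2133, 0.1631]
ee_rot: [0.112, 0.994, 0.0, 0.001]
contact_force: [0.4, 0.5, 4.7]
finger_gap: 0.0152
grasp_force: 25.0
```

servo_tool:
  commands:
    - [[0,0,0],0]
    - [[0,0,0],0]
  newtons: 3

```text
t: 8.52
eef_pos: [0.4871, 0.2133, 0.1628]
ee_rot: [0.112, 0.994, 0.0, 0.0]
contact_force: [-0.2, -0.4, 3.9]
finger_gap: 0.0158
grasp_force: 3.0
```

servo_tool:
  commands:
    - [[0,0,0],0]
    - [[0,0,0],0]
    - [[0,0,0],0]
    - [[0,0,0],0]
  fingers: 0.5

```text
t: 9.02
eef_pos: [0.4866, 0.2132, 0.1623]
ee_rot: [0.112, 0.994, -0.0, -0.0]
contact_force: [0.1, -0.1, -0.7]
finger_gap: 0.0417
grasp_force: 0.0
```

Run:
```python
from h import *
d=grab('side','side3');e=grab('scene','scene3')
cv2.imwrite('pics/rel.png',cv2.hconcat([cv2.resize(d['color'][120:240,210:310],(400,480),interpolation=2),cv2.resize(e['color'][160:280,365:465],(400,480),interpolation=2)]))
```

```text
(no output)
```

View pics/rel.png

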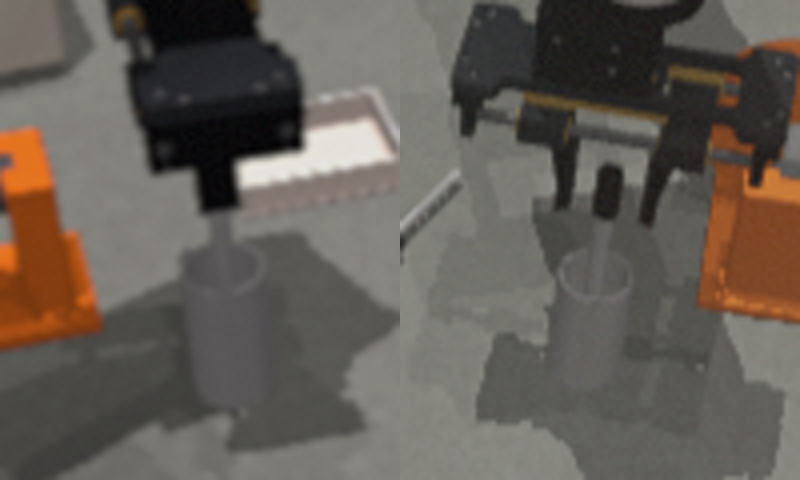

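The pin stands upright in the cup with the fingers clear. I rise, then go over the rotor, turning −90°.

servo_tool:
  commands:
    - [[0,0,0.008],0]
    - [[0,0,0.014],0]
    - [[0,0,0.022],0]
    - [[0,0,0.026],0]
    - [[0,0,0.02],0]

```text
t: 9.75
eef_pos: [0.4873, 0.2134, 0.2549]
ee_rot: [0.112, 0.994, 0.0, 0.001]
contact_force: [0.2, 0.4, 0.4]
finger_gap: 0.0434
grasp_force: 0.0
```

servo_tool:
  commands:
    - [[0.006,-0.016,0],-0.17]
    - [[0.01,-0.028,0],-0.175]
    - [[0.012,-0.032,0],-0.175]
    - [[0.012,-0.032,0],-0.175]
    - [[0.012,-0.032,0],-0.175]
    - [[0.012,-0.032,0],-0.175]
    - [[0.012,-0.03,0],-0.175]
    - [[0.011,-0.028,0],-0.175]

```text
t: 10.75
eef_pos: [0.5744, -0.0179, 0.2539]
ee_rot: [0.726, 0.688, 0.0, 0.001]
contact_force: [-0.1, -0.0, -0.9]
finger_gap: 0.0434
grasp_force: 0.0
```

servo_tool:
  commands:
    - [[0.0078,-0.0184,0],-0.176]
    - [[0,0,0],0]
    - [[0,0,0],0]

```text
t: 11.12
eef_pos: [0.5811, -0.0345, 0.253]
ee_rot: [0.781, 0.625, 0.0, -0.0]
contact_force: [-0.0, 0.8, 0.1]
finger_gap: 0.0436
grasp_force: 0.0
```

Run:
```python
from h import *
d=wgrab('w4'); o=d['s']; print(o['t'],o['eef_pos'],o['contact_force'],o['moment'])
r=R.from_quat(o['ee_rot']).as_matrix(); print('tool y angle',np.degrees(np.arctan2(r[1,1],r[0,1])))
s=grab('side','side4'); e=grab('scene','scene4')
P,C=cloud(e,(270,200,350,320)); k=(abs(P[:,0]-.59)<.012)&(abs(P[:,1]+.035)<.06)&(P[:,2]>.03)&(P[:,2]<.13); q=P[k]
for _ in range(6):
    n=np.linalg.svd(q-q.mean(0),full_matrices=False)[2][2]; x=(q-q.mean(0))@n; q=q[abs(x)<.003]
n*=np.sign(n[0]); print('back face',len(q),q.mean(0),n,'yaw',np.degrees(np.arctan2(n[1],n[0])))
a,b=1,0
for im,nm in((d,'w'),(s,'side'),(e,'scene')):
    P,C=cloud(im,(0,0,640,480)); k=(P[:,2]>.146)&(P[:,2]<.156)&(np.hypot(P[:,0]-.5815,P[:,1]+.0352)<.045); q=P[k]
    if len(q)>20: print(nm,'rim top',len(q),cv2.minAreaRect((q[:,:2]*1000).astype(np.float32)),q.mean(0))
```

```text
11.125 [ 0.58109739 -0.03448107  0.25301917] [-0.00084497  0.83908067  0.09391032] [ 0.02608433  0.01851829 -0.02116476]
tool y angle -12.680728985804219
back face 849 [ 0.59062765 -0.03705621  0.0860812 ] [ 0.97754627 -0.21070385  0.00268039] yaw -12.163646968399663
w rim top 1807 ((581.386474609375, -34.06853103637695), (48.49700927734375, 18.014720916748047), 76.88433074951172) [ 0.58130094 -0.03404808  0.14846425]
side rim top 149 ((579.3412475585938, -34.08141326904297), (44.87471008300781, 17.829519271850586), 75.47078704833984) [ 0.57845947 -0.03728489  0.1484602 ]
scene rim top 156 ((583.200439453125, -35.80558776855469), (66.89567565917969, 22.986766815185547), 79.08687591552734) [ 0.58467385 -0.03430627  0.15032769]
```

servo_tool:
  commands:
    - [[0.0003,0,-0.012],0]
    - [[0,0,-0.02],0]
    - [[0,0,-0.024],0]
    - [[0,0,-0.022],0]
    - [[0,0,-0.018],0]
    - [[0,0,-0.016],0]
    - [[0,0,0],0]
    - [[0,0,0],0]

```text
t: 12.28
eef_pos: [0.5822, -0.0351, 0.1408]
ee_rot: [0.782, 0.624, 0.0, 0.0]
contact_force: [-0.7, -0.1, -0.1]
finger_gap: 0.0434
grasp_force: 0.0
```

servo_tool:
  commands:
    - [[0,0,0],0]
    - [[0,0,0],0]
    - [[0,0,0],0]
    - [[0,0,0],0]
  fingers: 1
  newtons: 25

```text
t: 12.78
eef_pos: [0.582, -0.0352, 0.1409]
ee_rot: [0.782, 0.624, 0.0, 0.0]
contact_force: [-0.7, -0.6, 1.7]
finger_gap: 0.018
grasp_force: 25.0
```

Run:
```python
from h import *
o=observe(); print({k:np.round(o[k],4).tolist() for k in('t','eef_pos','contact_force','moment','finger_gap','grasp_force')})
# arc rows: step 5 deg, r, in world
yaw=np.radians(-12.96); ey=np.array([-np.sin(yaw),np.cos(yaw)])
r=.056
for a in range(-60,65,5):
    a=np.radians(a); print(np.degrees(a).round(),(np.r_[ey*r*np.sin(a),r*np.cos(a)]*1e3).round(2), end=' ')
```

```text
{'t': 12.775, 'eef_pos': [0.582, -0.0352, 0.1409], 'contact_force': [-0.7097, -0.6441, 1.7133], 'moment': [-0.014, 0.1136, -0.1436], 'finger_gap': 0.018, 'grasp_force': 24.9986}
-60.0 [-10.88 -47.26  28.  ] -55.0 [-10.29 -44.7   32.12] -50.0 [ -9.62 -41.81  36.  ] -45.0 [ -8.88 -38.59  39.6 ] -40.0 [ -8.07 -35.08  42.9 ] -35.0 [ -7.2  -31.3   45.87] -30.0 [ -6.28 -27.29  48.5 ] -25.0 [ -5.31 -23.06  50.75] -20.0 [ -4.3  -18.67  52.62] -15.0 [ -3.25 -14.12  54.09] -10.0 [-2.18 -9.48 55.15] -5.0 [-1.09 -4.76 55.79] 0.0 [ 0.  0. 56.] 5.0 [ 1.09  4.76 55.79] 10.0 [ 2.18  9.48 55.15] 15.0 [ 3.25 14.12 54.09] 20.0 [ 4.3  18.67 52.62] 25.0 [ 5.31 23.06 50.75] 30.0 [ 6.28 27.29 48.5 ] 35.0 [ 7.2  31.3  45.87] 40.0 [ 8.07 35.08 42.9 ] 45.0 [ 8.88 38.59 39.6 ] 50.0 [ 9.62 41.81 36.  ] 55.0 [10.29 44.7  32.12] 60.0 [10.88 47.26 28.  ]
```

Gripped (gap 18.0 mm). I start the feeling stroke along the arc (r = 56 mm) towards stand +y, and check the forces.

servo_tool:
  commands:
    - [[0.0011,0.0048,-0.0002],0]
    - [[0.0011,0.0047,-0.0006],0]

```text
t: 13.02
eef_pos: [0.5838, -0.0277, 0.1402]
ee_rot: [0.781, 0.624, -0.002, 0.001]
contact_force: [-2.1, -5.7, 2.4]
finger_gap: 0.0177
grasp_force: 25.0
```

servo_tool:
  commands:
    - [[0.0011,0.0046,-0.0011],0]
    - [[0.001,0.0046,-0.0015],0]

```text
t: 13.28
eef_pos: [0.5859, -0.0183, 0.1378]
ee_rot: [0.781, 0.624, -0.001, 0.001]
contact_force: [-2.4, -5.0, 3.7]
finger_gap: 0.0179
grasp_force: 25.0
```

servo_tool:
  commands:
    - [[0.001,0.0044,-0.0019],0]
    - [[0.001,0.0042,-0.0022],0]

```text
t: 13.52
eef_pos: [0.5879, -0.0096, 0.1337]
ee_rot: [0.781, 0.624, -0.001, 0.001]
contact_force: [-2.7, -6.2, 3.8]
finger_gap: 0.018
grasp_force: 25.0
```

Run:
```python
from h import *
o=observe(); print({k:np.round(o[k],4).tolist() for k in('t','eef_pos','contact_force','moment','finger_gap','grasp_force')})
```

```text
{'t': 13.525, 'eef_pos': [0.5879, -0.0096, 0.1337], 'contact_force': [-2.7165, -6.1751, 3.801], 'moment': [-1.2477, 0.5266, -0.1281], 'finger_gap': 0.018, 'grasp_force': 24.9993}
```

```bash
cat > log.py <<'E'
from station import observe
import json,numpy as np
o=observe(); json.dump({k:np.round(o[k],5).tolist() for k in('t','eef_pos','ee_rot','contact_force','moment','finger_gap')},open('log.jsonl','a')); open('log.jsonl','a').write('\n')
E
python3 log.py
```

```text
(no output)
```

servo_tool:
  commands:
    - [[0.0009,0.004,-0.0026],0]
    - [[0.0009,0.0038,-0.003],0]

```text
t: 13.78
eef_pos: [0.5898, -0.0017, 0.1281]
ee_rot: [0.781, 0.624, -0.001, 0.001]
contact_force: [-2.8, -5.8, 3.4]
finger_gap: 0.0181
grasp_force: 25.0
```

```bash
python3 log.py
```

servo_tool:
  commands:
    - [[0.0008,0.0035,-0.0033],0]
    - [[0.0007,0.0032,-0.0036],0]

```text
t: 14.02
eef_pos: [0.5913, 0.005, 0.1213]
ee_rot: [0.781, 0.624, -0.001, 0.001]
contact_force: [-1.7, -6.2, 5.3]
finger_gap: 0.0178
grasp_force: 25.0
```

```bash
python3 log.py
```

servo_tool:
  commands:
    - [[0.0007,0.0029,-0.0039],0]
    - [[0.0006,0.0026,-0.0041],0]

```text
t: 14.28
eef_pos: [0.5926, 0.0106, 0.1134]
ee_rot: [0.781, 0.624, -0.001, 0.001]
contact_force: [-3.1, -5.5, 6.7]
finger_gap: 0.0181
grasp_force: 25.0
```

```bash
python3 log.py
```

servo_tool:
  commands:
    - [[-0.0006,-0.0026,0.0041],0]
    - [[-0.0007,-0.0029,0.0039],0]

```text
t: 14.52
eef_pos: [0.5919, 0.0074, 0.1193]
ee_rot: [0.782, 0.623, 0.001, -0.001]
contact_force: [5.2, 2.5, -12.7]
finger_gap: 0.0179
grasp_force: 25.0
```

```bash
python3 log.py
```

servo_tool:
  commands:
    - [[-0.0007,-0.0032,0.0036],0]
    - [[-0.0008,-0.0035,0.0033],0]

```text
t: 14.78
eef_pos: [0.5905, 0.0015, 0.1266]
ee_rot: [0.782, 0.623, 0.001, -0.001]
contact_force: [4.7, 5.8, -12.4]
finger_gap: 0.018
grasp_force: 25.0
```

```bash
python3 log.py
```

servo_tool:
  commands:
    - [[-0.0009,-0.0038,0.003],0]
    - [[-0.0009,-0.004,0.0026],0]

```text
t: 15.02
eef_pos: [0.5889, -0.0054, 0.1324]
ee_rot: [0.782, 0.623, 0.002, -0.001]
contact_force: [4.8, 7.8, -10.0]
finger_gap: 0.0178
grasp_force: 25.0
```

```bash
python3 log.py
```

servo_tool:
  commands:
    - [[-0.001,-0.0042,0.0022],0]
    - [[-0.001,-0.0044,0.0019],0]

```text
t: 15.28
eef_pos: [0.5871, -0.0131, 0.1368]
ee_rot: [0.782, 0.623, 0.003, -0.002]
contact_force: [5.8, 9.3, -8.9]
finger_gap: 0.018
grasp_force: 25.0
```

```bash
python3 log.py
```

servo_tool:
  commands:
    - [[-0.001,-0.0046,0.0015],0]
    - [[-0.0011,-0.0046,0.0011],0]

```text
t: 15.52
eef_pos: [0.5851, -0.0216, 0.1399]
ee_rot: [0.782, 0.623, 0.003, -0.002]
contact_force: [5.3, 11.3, -6.8]
finger_gap: 0.0178
grasp_force: 25.0
```

```bash
python3 log.py
```

servo_tool:
  commands:
    - [[-0.0011,-0.0047,0.0006],0]
    - [[-0.0011,-0.0048,0.0002],0]

```text
t: 15.78
eef_pos: [0.5831, -0.0306, 0.1414]
ee_rot: [0.783, 0.623, 0.004, -0.002]
contact_force: [4.7, 13.8, -1.5]
finger_gap: 0.0178
grasp_force: 25.0
```

```bash
python3 log.py
```

servo_tool:
  commands:
    - [[-0.0011,-0.0048,-0.0002],0]
    - [[-0.0011,-0.0047,-0.0006],0]

```text
t: 16.02
eef_pos: [0.5809, -0.0399, 0.1413]
ee_rot: [0.783, 0.623, 0.004, -0.002]
contact_force: [4.8, 13.2, 2.5]
finger_gap: 0.018
grasp_force: 25.0
```

```bash
python3 log.py
```

servo_tool:
  commands:
    - [[-0.0011,-0.0046,-0.0011],0]
    - [[-0.001,-0.0046,-0.0015],0]

```text
t: 16.27
eef_pos: [0.5787, -0.0495, 0.1394]
ee_rot: [0.782, 0.623, 0.004, -0.002]
contact_force: [2.7, 12.6, 6.9]
finger_gap: 0.0178
grasp_force: 25.0
```

```bash
python3 log.py
```

servo_tool:
  commands:
    - [[-0.001,-0.0044,-0.0019],0]
    - [[-0.001,-0.0042,-0.0022],0]

```text
t: 16.52
eef_pos: [0.5765, -0.0587, 0.1357]
ee_rot: [0.782, 0.623, 0.003, -0.001]
contact_force: [1.9, 10.9, 8.3]
finger_gap: 0.0176
grasp_force: 25.0
```

```bash
python3 log.py
```

servo_tool:
  commands:
    - [[-0.0009,-0.004,-0.0026],0]
    - [[-0.0009,-0.0038,-0.003],0]

```text
t: 16.77
eef_pos: [0.5746, -0.0672, 0.1303]
ee_rot: [0.782, 0.623, 0.003, -0.001]
contact_force: [-0.1, 8.7, 10.7]
finger_gap: 0.0179
grasp_force: 25.0
```

```bash
python3 log.py
```

servo_tool:
  commands:
    - [[-0.0008,-0.0035,-0.0033],0]
    - [[-0.0007,-0.0032,-0.0036],0]

```text
t: 17.02
eef_pos: [0.5729, -0.0745, 0.1235]
ee_rot: [0.782, 0.623, 0.002, -0.001]
contact_force: [-0.7, 7.2, 11.2]
finger_gap: 0.0179
grasp_force: 25.0
```

```bash
python3 log.py
```

servo_tool:
  commands:
    - [[-0.0007,-0.0029,-0.0039],0]
    - [[-0.0006,-0.0026,-0.0041],0]

```text
t: 17.27
eef_pos: [0.5715, -0.0805, 0.1154]
ee_rot: [0.782, 0.623, 0.002, -0.001]
contact_force: [-1.3, 7.0, 12.1]
finger_gap: 0.0178
grasp_force: 25.0
```

```bash
python3 log.py
cat > fit.py <<'E'
import json,numpy as np
from h import R
from scipy.optimize import least_squares
L=[json.loads(l) for l in open('log.jsonl')]
p=np.array([l['eef_pos'] for l in L]); F=np.array([l['contact_force'] for l in L]); M=np.array([l['moment'] for l in L]); T=np.array([l['t'] for l in L])
yaw=np.radians(-12.96); ex=np.array([np.cos(yaw),np.sin(yaw),0]); ey=np.array([-ex[1],ex[0],0]); ez=np.array([0,0,1.])
Y,Z=p@ey,p@ez
(c,res,_,_)=np.linalg.lstsq(np.c_[2*Y,2*Z,np.ones_like(Y)],Y**2+Z**2,rcond=None); rad=np.sqrt(c[2]+c[0]**2+c[1]**2)
print('circle Y,Z,r',c[:2].round(4),rad.round(4))
y0,z0=.0949,.085
y0=np.array([.5815,-.0352,0])@ey
phi=np.arctan2(Y-y0,Z-z0); r=np.hypot(Y-y0,Z-z0)
Ft=(F@ey)*np.cos(phi)-(F@ez)*np.sin(phi); Fr=(F@ey)*np.sin(phi)+(F@ez)*np.cos(phi)
Mx=M@ex
E
cat > show.py <<'E'
from fit import *
for i in range(len(T)): print(T[i],np.degrees(phi[i]).round(1),(r[i]*1e3).round(1),'Ft',Ft[i].round(2),'Fr',Fr[i].round(2),'tq',(Ft[i]*r[i]).round(3),'Mx',Mx[i].round(3),'Mx-arm',(F[i]@ey).round(2))
E
python3 show.py
```

```text
circle Y,Z,r [0.096  0.0878] 0.0537
13.525 28.5 55.4 Ft -7.64 Fr 0.18 tq -0.423 Mx -1.334 Mx-arm -6.63
13.775 38.6 55.2 Ft -7.01 Fr -1.23 tq -0.387 Mx -1.328 Mx-arm -6.24
14.025 48.8 55.1 Ft -8.21 Fr -1.34 tq -0.452 Mx -1.211 Mx-arm -6.41
14.275 58.9 55.0 Ft -8.87 Fr -1.66 tq -0.488 Mx -1.283 Mx-arm -6.01
14.525 51.9 55.6 Ft 12.17 Fr -5.01 tq 0.677 Mx 0.727 Mx-arm 3.56
14.775 42.2 56.2 Ft 13.31 Fr -4.66 tq 0.748 Mx 1.251 Mx-arm 6.73
15.025 32.9 56.5 Ft 12.73 Fr -3.7 tq 0.719 Mx 1.726 Mx-arm 8.69
15.275 23.7 56.6 Ft 13.08 Fr -3.94 tq 0.741 Mx 2.039 Mx-arm 10.4
15.525 14.3 56.6 Ft 13.44 Fr -3.54 tq 0.761 Mx 2.455 Mx-arm 12.14
15.775 4.9 56.6 Ft 14.56 Fr -0.27 tq 0.824 Mx 2.714 Mx-arm 14.48
16.025 -4.8 56.5 Ft 14.09 Fr 1.28 tq 0.796 Mx 2.66 Mx-arm 13.94
16.275 -15.0 56.3 Ft 14.23 Fr 3.36 tq 0.801 Mx 2.422 Mx-arm 12.88
16.525 -25.3 56.1 Ft 13.54 Fr 2.76 tq 0.76 Mx 2.121 Mx-arm 11.06
16.775 -35.8 55.9 Ft 13.16 Fr 3.7 tq 0.736 Mx 1.741 Mx-arm 8.5
17.025 -46.3 55.7 Ft 12.85 Fr 2.77 tq 0.715 Mx 1.509 Mx-arm 6.88
17.275 -56.7 55.4 Ft 13.64 Fr 1.19 tq 0.756 Mx 1.302 Mx-arm 6.49
```

servo_tool:
  commands:
    - [[0.0006,0.0026,0.0041],0]
    - [[0.0007,0.0029,0.0039],0]

```text
t: 17.52
eef_pos: [0.5722, -0.0775, 0.1205]
ee_rot: [0.781, 0.624, -0.001, 0.0]
contact_force: [2.1, -2.2, -7.6]
finger_gap: 0.0175
grasp_force: 25.0
```

```bash
python3 log.py
```

servo_tool:
  commands:
    - [[0.0007,0.0032,0.0036],0]
    - [[0.0008,0.0035,0.0033],0]

```text
t: 17.77
eef_pos: [0.5737, -0.0712, 0.1277]
ee_rot: [0.782, 0.624, -0.001, 0.001]
contact_force: [1.1, -5.8, -4.4]
finger_gap: 0.0177
grasp_force: 25.0
```

```bash
python3 log.py
```

servo_tool:
  commands:
    - [[0.0009,0.0038,0.003],0]
    - [[0.0009,0.004,0.0026],0]

```text
t: 18.02
eef_pos: [0.5754, -0.0637, 0.1335]
ee_rot: [0.782, 0.624, -0.001, 0.001]
contact_force: [-0.1, -5.8, -4.6]
finger_gap: 0.0179
grasp_force: 25.0
```

```bash
python3 log.py
```

servo_tool:
  commands:
    - [[0.001,0.0042,0.0022],0]
    - [[0.001,0.0044,0.0019],0]

```text
t: 18.27
eef_pos: [0.5774, -0.0553, 0.1378]
ee_rot: [0.781, 0.624, -0.001, 0.001]
contact_force: [-0.5, -6.2, -2.5]
finger_gap: 0.0177
grasp_force: 25.0
```

```bash
python3 log.py
```

servo_tool:
  commands:
    - [[0.001,0.0046,0.0015],0]
    - [[0.0011,0.0046,0.0011],0]

```text
t: 18.52
eef_pos: [0.5794, -0.0462, 0.1406]
ee_rot: [0.781, 0.624, -0.001, 0.001]
contact_force: [-1.9, -7.2, -2.3]
finger_gap: 0.0175
grasp_force: 25.0
```

```bash
python3 log.py
```

servo_tool:
  commands:
    - [[0.0011,0.0047,0.0006],0]
    - [[0.0011,0.0048,0.0002],0]

```text
t: 18.77
eef_pos: [0.5817, -0.0368, 0.1417]
ee_rot: [0.781, 0.624, -0.001, 0.001]
contact_force: [-1.0, -6.5, 0.1]
finger_gap: 0.0186
grasp_force: 25.0
```

```bash
python3 log.py
```

servo_tool:
  commands:
    - [[0.0011,0.0048,-0.0002],0]
    - [[0.0011,0.0047,-0.0006],0]

```text
t: 19.02
eef_pos: [0.5839, -0.0272, 0.1411]
ee_rot: [0.781, 0.624, -0.001, 0.001]
contact_force: [-1.0, -6.8, 1.0]
finger_gap: 0.0179
grasp_force: 25.0
```

```bash
python3 log.py
```

servo_tool:
  commands:
    - [[0.0011,0.0046,-0.0011],0]
    - [[0.001,0.0046,-0.0015],0]

```text
t: 19.27
eef_pos: [0.586, -0.0179, 0.1387]
ee_rot: [0.781, 0.624, -0.001, 0.001]
contact_force: [-2.2, -6.4, 2.5]
finger_gap: 0.0177
grasp_force: 25.0
```

```bash
python3 log.py
```

servo_tool:
  commands:
    - [[0.001,0.0044,-0.0019],0]
    - [[0.001,0.0042,-0.0022],0]

```text
t: 19.52
eef_pos: [0.588, -0.0092, 0.1347]
ee_rot: [0.781, 0.624, -0.001, 0.001]
contact_force: [-2.5, -6.0, 2.9]
finger_gap: 0.0179
grasp_force: 25.0
```

```bash
python3 log.py
```

servo_tool:
  commands:
    - [[0.0009,0.004,-0.0026],0]
    - [[0.0009,0.0038,-0.003],0]

```text
t: 19.77
eef_pos: [0.5898, -0.0013, 0.1293]
ee_rot: [0.781, 0.624, -0.001, 0.001]
contact_force: [-2.3, -5.9, 5.8]
finger_gap: 0.0179
grasp_force: 25.0
```

```bash
python3 log.py
```

servo_tool:
  commands:
    - [[0.0008,0.0035,-0.0033],0]
    - [[0.0007,0.0032,-0.0036],0]

```text
t: 20.02
eef_pos: [0.5914, 0.0055, 0.1225]
ee_rot: [0.781, 0.624, -0.001, 0.001]
contact_force: [-1.6, -5.4, 5.0]
finger_gap: 0.0179
grasp_force: 25.0
```

```bash
python3 log.py
```

servo_tool:
  commands:
    - [[0.0007,0.0029,-0.0039],0]
    - [[0.0006,0.0026,-0.0041],0]

```text
t: 20.27
eef_pos: [0.5927, 0.0111, 0.1146]
ee_rot: [0.781, 0.624, -0.001, 0.001]
contact_force: [-1.8, -5.5, 7.5]
finger_gap: 0.0179
grasp_force: 25.0
```

```bash
python3 log.py; python3 show.py | tail -12
cat > fit2.py <<'E'
from fit import *
import sys
skip=[4,16]; k=np.array([i not in skip for i in range(len(T))]); dphi=np.gradient(phi); s=np.ones(len(T)); 
s[:4]=1; s[4:16]=-1; s[16:]=1
tq=-Ft*r   # torque tool applies to rotor, toward +phi
# tool torque = s*f - A sin(phi+h)  (gravity toward +phi = A sin(phi+h))
B=np.c_[s,-np.sin(phi),-np.cos(phi)][k]; x,*_=np.linalg.lstsq(B,tq[k],rcond=None); e=tq[k]-B@x
C=np.linalg.inv(B.T@B)*e.var(); print('f',x[0],'A',np.hypot(*x[1:]),'h deg',np.degrees(np.arctan2(x[2],x[1])),'rms',e.std(),'sd',np.sqrt(np.diag(C)))
E
python3 fit2.py
```

```text
17.525 -50.6 56.0 Ft -6.94 Fr -3.55 tq -0.389 Mx -0.61 Mx-arm -1.66
17.775 -40.8 56.4 Ft -6.92 Fr 0.19 tq -0.39 Mx -1.088 Mx-arm -5.36
18.025 -31.0 56.6 Ft -7.2 Fr -1.06 tq -0.408 Mx -1.273 Mx-arm -5.63
18.275 -21.2 56.6 Ft -6.62 Fr -0.07 tq -0.375 Mx -1.317 Mx-arm -6.15
18.525 -11.3 56.7 Ft -7.79 Fr -0.76 tq -0.442 Mx -1.385 Mx-arm -7.49
18.775 -1.5 56.7 Ft -6.58 Fr 0.26 tq -0.373 Mx -1.435 Mx-arm -6.59
19.025 8.4 56.7 Ft -6.9 Fr -0.02 tq -0.391 Mx -1.491 Mx-arm -6.82
19.275 18.4 56.6 Ft -7.15 Fr 0.26 tq -0.404 Mx -1.416 Mx-arm -6.7
19.525 28.3 56.5 Ft -7.04 Fr -0.49 tq -0.397 Mx -1.366 Mx-arm -6.43
19.775 38.2 56.4 Ft -8.51 Fr 0.7 tq -0.48 Mx -1.369 Mx-arm -6.26
20.025 48.2 56.2 Ft -7.51 Fr -0.86 tq -0.422 Mx -1.298 Mx-arm -5.65
20.275 58.1 56.1 Ft -9.4 Fr -0.91 tq -0.527 Mx -1.239 Mx-arm -5.74
circle Y,Z,r [0.0961 0.0874] 0.0543
f 0.5841865886573291 A 0.20368964509617432 h deg 95.1332361493468 rms 0.027534643637367347 sd [0.00580398 0.01084154 0.00653819]
```

Fit: A ≈ 0.20 N·m (within the stated range), heavy side about 95° ahead of the grip point towards +y, so now about 27° short of down. I settle, release, and regrip 87° back to scan symmetrically about bottom.

servo_tool:
  commands:
    - [[0,0,0],0]
    - [[0,0,0],0]
    - [[0,0,0],0]

```text
t: 20.65
eef_pos: [0.5928, 0.0114, 0.1141]
ee_rot: [0.782, 0.624, -0.0, 0.001]
contact_force: [-2.5, -4.2, 6.9]
finger_gap: 0.0183
grasp_force: 25.0
```

```bash
cp log.jsonl log1.jsonl; python3 log.py; python3 show.py|tail -1; python3 -c "
from h import *
grab('side','sideA')"
```

```text
20.65 58.7 56.1 Ft -8.33 Fr -0.32 tq -0.467 Mx -1.087 Mx-arm -4.6
```

servo_tool:
  commands:
    - [[0,0,0],0]
    - [[0,0,0],0]
    - [[0,0,0],0]
  fingers: 0.5

```text
t: 21.08
eef_pos: [0.5926, 0.0127, 0.1124]
ee_rot: [0.782, 0.624, 0.0, -0.0]
contact_force: [0.7, 0.7, 0.2]
finger_gap: 0.0394
grasp_force: 0.0
```

```bash
python3 log.py; python3 show.py|tail -1; python3 -c "
from h import *
grab('side','sideB')"
```

```text
21.075 60.9 56.3 Ft 0.23 Fr 0.79 tq 0.013 Mx -0.031 Mx-arm 0.81
```

servo_tool:
  commands:
    - [[-0.0013,-0.0055,0.008],0]
    - [[-0.0015,-0.0067,0.0069],0]
    - [[-0.0018,-0.0078,0.0056],0]
    - [[-0.002,-0.0086,0.0041],0]
    - [[-0.0021,-0.0092,0.0026],0]
    - [[-0.0022,-0.0095,0.0008],0]
    - [[-0.0022,-0.0095,-0.0008],0]
    - [[-0.0021,-0.0092,-0.0026],0]

```text
t: 22.12
eef_pos: [0.5774, -0.0546, 0.1369]
ee_rot: [0.782, 0.624, -0.0, -0.0]
contact_force: [0.4, 0.6, 0.6]
finger_gap: 0.0433
grasp_force: 0.0
```

servo_tool:
  commands:
    - [[-0.0014,-0.006,-0.0027],0]
    - [[0,0,0],0]
    - [[0,0,0],0]

```text
t: 22.5
eef_pos: [0.5762, -0.0597, 0.1343]
ee_rot: [0.782, 0.624, 0.0, -0.0]
contact_force: [0.5, 0.6, 0.2]
finger_gap: 0.0435
grasp_force: 0.0
```

servo_tool:
  commands:
    - [[0,0,0],0]
    - [[0,0,0],0]
    - [[0,0,0],0]
    - [[0,0,0],0]
  fingers: 1

```text
t: 23.0
eef_pos: [0.5763, -0.0597, 0.1345]
ee_rot: [0.782, 0.624, 0.0, 0.0]
contact_force: [1.0, 0.6, -0.2]
finger_gap: 0.0177
grasp_force: 25.0
```

```bash
python3 log.py; python3 show.py|tail -1
python3 - <<'E'
from h import *
grab('side','sideC')
a,b,c=[load(f)['color'][195:300,325:420].astype(int) for f in('sideA','sideB','sideC')]
print(abs(a-b).mean(),abs(b-c).mean())
f=lambda i:cv2.resize(i.astype(np.uint8)[20:85,10:60],(266,346),interpolation=2)
cv2.imwrite('pics/stubs.png',cv2.hconcat([f(a),f(b),f(c)]))
E
```

```text
23.0 -26.9 55.5 Ft 0.67 Fr -0.55 tq 0.037 Mx 0.031 Mx-arm 0.85
6.034285714285715 32.86623224728488
```

servo_tool:
  commands:
    - [[0.0014,0.006,0.0027],0]
    - [[0.001,0.0046,0.0015],0]
    - [[0.0011,0.0046,0.0011],0]

```text
t: 23.42
eef_pos: [0.5792, -0.0474, 0.1393]
ee_rot: [0.781, 0.624, -0.002, 0.002]
contact_force: [-2.2, -9.7, -3.4]
finger_gap: 0.0178
grasp_force: 25.0
```

```bash
python3 log.py
```

servo_tool:
  commands:
    - [[0.0011,0.0047,0.0006],0]
    - [[0.0011,0.0048,0.0002],0]

```text
t: 23.68
eef_pos: [0.5813, -0.0385, 0.1405]
ee_rot: [0.781, 0.624, -0.003, 0.002]
contact_force: [-3.4, -11.1, -0.1]
finger_gap: 0.0178
grasp_force: 25.0
```

```bash
python3 log.py
```

servo_tool:
  commands:
    - [[0.0011,0.0048,-0.0002],0]
    - [[0.0011,0.0047,-0.0006],0]

```text
t: 23.92
eef_pos: [0.5834, -0.0291, 0.1402]
ee_rot: [0.781, 0.624, -0.003, 0.002]
contact_force: [-3.9, -11.3, 2.0]
finger_gap: 0.0179
grasp_force: 25.0
```

```bash
python3 log.py
```

servo_tool:
  commands:
    - [[0.0011,0.0046,-0.0011],0]
    - [[0.001,0.0046,-0.0015],0]

```text
t: 24.18
eef_pos: [0.5856, -0.0198, 0.1381]
ee_rot: [0.781, 0.624, -0.003, 0.002]
contact_force: [-4.0, -10.2, 5.7]
finger_gap: 0.0176
grasp_force: 25.0
```

```bash
python3 log.py
```

servo_tool:
  commands:
    - [[0.001,0.0044,-0.0019],0]
    - [[0.001,0.0042,-0.0022],0]

```text
t: 24.42
eef_pos: [0.5876, -0.0109, 0.1344]
ee_rot: [0.781, 0.624, -0.002, 0.002]
contact_force: [-3.7, -9.9, 7.4]
finger_gap: 0.0175
grasp_force: 25.0
```

```bash
python3 log.py
```

servo_tool:
  commands:
    - [[0.0009,0.004,-0.0026],0]
    - [[0.0009,0.0038,-0.003],0]

```text
t: 24.68
eef_pos: [0.5895, -0.0027, 0.129]
ee_rot: [0.781, 0.624, -0.002, 0.002]
contact_force: [-4.9, -8.4, 10.0]
finger_gap: 0.0179
grasp_force: 25.0
```

```bash
python3 log.py
```

servo_tool:
  commands:
    - [[0.0008,0.0035,-0.0033],0]
    - [[0.0007,0.0032,-0.0036],0]

```text
t: 24.92
eef_pos: [0.5912, 0.0044, 0.1223]
ee_rot: [0.781, 0.624, -0.002, 0.002]
contact_force: [-5.3, -6.8, 9.0]
finger_gap: 0.018
grasp_force: 25.0
```

```bash
python3 log.py; python3 show.py | tail -7
```

```text
23.425 -12.9 55.7 Ft -10.43 Fr -1.06 tq -0.581 Mx -1.936 Mx-arm -9.93
23.675 -3.3 55.6 Ft -11.58 Fr 0.55 tq -0.644 Mx -2.137 Mx-arm -11.59
23.925 6.6 55.6 Ft -12.01 Fr 0.63 tq -0.668 Mx -2.167 Mx-arm -11.86
24.175 16.7 55.5 Ft -12.04 Fr 2.36 tq -0.668 Mx -2.076 Mx-arm -10.85
24.425 26.9 55.4 Ft -12.69 Fr 1.81 tq -0.703 Mx -1.951 Mx-arm -10.49
24.675 37.3 55.3 Ft -13.46 Fr 2.35 tq -0.744 Mx -1.825 Mx-arm -9.29
24.925 47.5 55.2 Ft -11.89 Fr 0.33 tq -0.657 Mx -1.596 Mx-arm -7.79
```

servo_tool:
  commands:
    - [[-0.0007,-0.0032,0.0036],0]
    - [[-0.0008,-0.0035,0.0033],0]

```text
t: 25.18
eef_pos: [0.5903, 0.0007, 0.1267]
ee_rot: [0.782, 0.623, 0.001, -0.001]
contact_force: [3.9, 2.1, -8.3]
finger_gap: 0.0176
grasp_force: 25.0
```

```bash
python3 log.py
```

servo_tool:
  commands:
    - [[-0.0009,-0.0038,0.003],0]
    - [[-0.0009,-0.004,0.0026],0]

```text
t: 25.42
eef_pos: [0.5886, -0.0067, 0.1329]
ee_rot: [0.782, 0.623, 0.001, -0.001]
contact_force: [4.1, 4.9, -7.2]
finger_gap: 0.0175
grasp_force: 25.0
```

```bash
python3 log.py
```

servo_tool:
  commands:
    - [[-0.001,-0.0042,0.0022],0]
    - [[-0.001,-0.0044,0.0019],0]

```text
t: 25.68
eef_pos: [0.5867, -0.0147, 0.1372]
ee_rot: [0.782, 0.623, 0.002, -0.001]
contact_force: [3.5, 7.3, -6.7]
finger_gap: 0.018
grasp_force: 25.0
```

```bash
python3 log.py
```

servo_tool:
  commands:
    - [[-0.001,-0.0046,0.0015],0]
    - [[-0.0011,-0.0046,0.0011],0]

```text
t: 25.92
eef_pos: [0.5848, -0.0232, 0.1401]
ee_rot: [0.782, 0.623, 0.002, -0.001]
contact_force: [3.7, 8.1, -5.4]
finger_gap: 0.0179
grasp_force: 25.0
```

```bash
python3 log.py
```

servo_tool:
  commands:
    - [[-0.0011,-0.0047,0.0006],0]
    - [[-0.0011,-0.0048,0.0002],0]

```text
t: 26.18
eef_pos: [0.5827, -0.0322, 0.1414]
ee_rot: [0.782, 0.623, 0.003, -0.001]
contact_force: [4.3, 9.0, -2.4]
finger_gap: 0.018
grasp_force: 25.0
```

```bash
python3 log.py
```

servo_tool:
  commands:
    - [[-0.0011,-0.0048,-0.0002],0]
    - [[-0.0011,-0.0047,-0.0006],0]

```text
t: 26.42
eef_pos: [0.5805, -0.0415, 0.1411]
ee_rot: [0.782, 0.623, 0.003, -0.001]
contact_force: [3.2, 10.6, 1.0]
finger_gap: 0.0178
grasp_force: 25.0
```

```bash
python3 log.py
```

servo_tool:
  commands:
    - [[-0.0011,-0.0046,-0.0011],0]
    - [[-0.001,-0.0046,-0.0015],0]

```text
t: 26.68
eef_pos: [0.5784, -0.0508, 0.139]
ee_rot: [0.782, 0.623, 0.003, -0.001]
contact_force: [1.8, 10.5, 4.8]
finger_gap: 0.018
grasp_force: 25.0
```

```bash
python3 log.py
```

servo_tool:
  commands:
    - [[-0.001,-0.0044,-0.0019],0]
    - [[-0.001,-0.0042,-0.0022],0]

```text
t: 26.92
eef_pos: [0.5763, -0.0597, 0.1353]
ee_rot: [0.782, 0.623, 0.002, -0.001]
contact_force: [2.0, 9.8, 7.5]
finger_gap: 0.0176
grasp_force: 25.0
```

```bash
python3 log.py
```

servo_tool:
  commands:
    - [[-0.0009,-0.004,-0.0026],0]
    - [[-0.0009,-0.0038,-0.003],0]

```text
t: 27.18
eef_pos: [0.5745, -0.0679, 0.1299]
ee_rot: [0.782, 0.623, 0.002, -0.001]
contact_force: [0.5, 8.5, 8.6]
finger_gap: 0.018
grasp_force: 25.0
```

```bash
python3 log.py
```

servo_tool:
  commands:
    - [[-0.0008,-0.0035,-0.0033],0]
    - [[-0.0007,-0.0032,-0.0036],0]

```text
t: 27.42
eef_pos: [0.5728, -0.075, 0.1232]
ee_rot: [0.782, 0.623, 0.002, -0.001]
contact_force: [-0.1, 6.9, 10.7]
finger_gap: 0.0174
grasp_force: 25.0
```

```bash
python3 log.py; python3 show.py | tail -10
```

```text
25.175 41.6 55.7 Ft 7.72 Fr -4.29 tq 0.43 Mx 0.732 Mx-arm 2.92
25.425 31.5 56.1 Ft 8.61 Fr -3.14 tq 0.483 Mx 1.158 Mx-arm 5.7
25.675 22.1 56.4 Ft 9.8 Fr -3.24 tq 0.552 Mx 1.547 Mx-arm 7.86
25.925 12.7 56.5 Ft 9.65 Fr -3.37 tq 0.545 Mx 1.801 Mx-arm 8.67
26.175 3.2 56.4 Ft 9.87 Fr -1.81 tq 0.557 Mx 2.047 Mx-arm 9.76
26.425 -6.4 56.4 Ft 11.05 Fr -0.26 tq 0.623 Mx 2.076 Mx-arm 11.01
26.675 -16.4 56.3 Ft 11.53 Fr 1.59 tq 0.649 Mx 2.073 Mx-arm 10.62
26.925 -26.5 56.1 Ft 12.23 Fr 2.24 tq 0.687 Mx 1.929 Mx-arm 9.95
27.175 -36.6 56.0 Ft 11.82 Fr 1.91 tq 0.662 Mx 1.673 Mx-arm 8.34
27.425 -46.8 55.8 Ft 12.39 Fr 2.39 tq 0.692 Mx 1.451 Mx-arm 6.73
```

servo_tool:
  commands:
    - [[0.0007,0.0032,0.0036],0]
    - [[0.0008,0.0035,0.0033],0]

```text
t: 27.68
eef_pos: [0.5737, -0.0714, 0.1273]
ee_rot: [0.781, 0.624, -0.001, 0.001]
contact_force: [1.9, -5.1, -6.8]
finger_gap: 0.0176
grasp_force: 25.0
```

```bash
python3 log.py
```

servo_tool:
  commands:
    - [[0.0009,0.0038,0.003],0]
    - [[0.0009,0.004,0.0026],0]

```text
t: 27.92
eef_pos: [0.5753, -0.0642, 0.133]
ee_rot: [0.781, 0.624, -0.002, 0.001]
contact_force: [-0.2, -7.1, -5.6]
finger_gap: 0.018
grasp_force: 25.0
```

```bash
python3 log.py
```

servo_tool:
  commands:
    - [[0.001,0.0042,0.0022],0]
    - [[0.001,0.0044,0.0019],0]

```text
t: 28.18
eef_pos: [0.5771, -0.0562, 0.1373]
ee_rot: [0.781, 0.624, -0.002, 0.001]
contact_force: [-0.9, -7.6, -4.4]
finger_gap: 0.0174
grasp_force: 25.0
```

```bash
python3 log.py
```

servo_tool:
  commands:
    - [[0.001,0.0046,0.0015],0]
    - [[0.0011,0.0046,0.0011],0]

```text
t: 28.42
eef_pos: [0.5792, -0.0475, 0.1402]
ee_rot: [0.781, 0.624, -0.002, 0.002]
contact_force: [-1.3, -9.5, -2.4]
finger_gap: 0.0177
grasp_force: 25.0
```

```bash
python3 log.py
```

servo_tool:
  commands:
    - [[0.0011,0.0047,0.0006],0]
    - [[0.0011,0.0048,0.0002],0]

```text
t: 28.68
eef_pos: [0.5813, -0.0384, 0.1414]
ee_rot: [0.781, 0.624, -0.003, 0.002]
contact_force: [-2.1, -10.4, -0.1]
finger_gap: 0.018
grasp_force: 25.0
```

```bash
python3 log.py
```

servo_tool:
  commands:
    - [[0.0011,0.0048,-0.0002],0]
    - [[0.0011,0.0047,-0.0006],0]

```text
t: 28.92
eef_pos: [0.5834, -0.029, 0.141]
ee_rot: [0.781, 0.624, -0.003, 0.002]
contact_force: [-3.8, -9.5, 2.1]
finger_gap: 0.0178
grasp_force: 25.0
```

```bash
python3 log.py
```

servo_tool:
  commands:
    - [[0.0011,0.0046,-0.0011],0]
    - [[0.001,0.0046,-0.0015],0]

```text
t: 29.18
eef_pos: [0.5856, -0.0197, 0.139]
ee_rot: [0.781, 0.624, -0.003, 0.002]
contact_force: [-3.6, -9.5, 6.0]
finger_gap: 0.0183
grasp_force: 25.0
```

```bash
python3 log.py
```

servo_tool:
  commands:
    - [[0.001,0.0044,-0.0019],0]
    - [[0.001,0.0042,-0.0022],0]

```text
t: 29.42
eef_pos: [0.5877, -0.0107, 0.1352]
ee_rot: [0.781, 0.624, -0.002, 0.002]
contact_force: [-3.6, -8.5, 8.0]
finger_gap: 0.0179
grasp_force: 25.0
```

```bash
python3 log.py
```

servo_tool:
  commands:
    - [[0.0009,0.004,-0.0026],0]
    - [[0.0009,0.0038,-0.003],0]

```text
t: 29.68
eef_pos: [0.5896, -0.0026, 0.1298]
ee_rot: [0.781, 0.624, -0.002, 0.002]
contact_force: [-3.8, -8.3, 8.8]
finger_gap: 0.0178
grasp_force: 25.0
```

```bash
python3 log.py
cat > fit3.py <<'E'
from fit import *
# masks: grip1 = t<20.5, grip2 = t>23.2 ; s from motion direction; drop first sample after reversal
m1=T<20.5; m2=T>23.2
s=np.zeros(len(T)); last=None
for i in range(1,len(T)): s[i]=np.sign(phi[i]-phi[i-1])
s[0]=1
i2=np.where(m2)[0]; s[i2[0]]=1
drop=np.zeros(len(T),bool)
for i in range(1,len(T)):
    if s[i]!=s[i-1] or (i==i2[0]): drop[i]=True
drop|=~(m1|m2)
tq=-Ft*r
def rep(nm,k,D,bias):
    cols=[s,-np.sin(phi+D),-np.cos(phi+D)]
    if bias: cols+=[-r*np.cos(phi),r*np.sin(phi)]
    B=np.stack(cols,1)[k]; y=tq[k]
    if bias: B=np.r_[B,np.c_[np.zeros((2,3)),np.eye(2)*.056*1.0]]; y=np.r_[y,np.array([.2,.1])*.056*1.0]
    x=np.linalg.lstsq(B,y,rcond=None)[0]; e=y-B@x; C=np.linalg.inv(B.T@B)*e.var()
    A=np.hypot(x[1],x[2]); print(nm,k.sum(),'f %.3f A %.3f h %.1f +- %.1f'%(x[0],A,np.degrees(np.arctan2(x[2],x[1]))%360,np.degrees(np.sqrt(C[2,2] if abs(x[1])>abs(x[2]) else C[1,1])/A)),'rms',e.std().round(4),x[3:])
D=np.where(m2,np.radians(58.7+26.9),0)
for b in(0,1):
    rep('g1',m1&~drop,0*D,b); rep('g2',m2&~drop,0*D,b); rep('joint (h in grip1)',~drop,D,b)
free=(T>20.9)&(T<23.2); print('free F',(F[free]@np.c_[ey,ez]).round(2))
E
python3 fit3.py; python3 show.py|tail -9
```

```text
circle Y,Z,r [0.096  0.0865] 0.0549
g1 26 f 0.584 A 0.204 h 95.1 +- 3.0 rms 0.0275 []
g2 23 f 0.594 A 0.166 h 182.7 +- 2.4 rms 0.0294 []
joint (h in grip1) 49 f 0.586 A 0.199 h 95.9 +- 1.8 rms 0.0301 []
g1 26 f 0.584 A 0.193 h 93.5 +- 8.5 rms 0.0265 [0.17629689 0.11128752]
g2 23 f 0.594 A 0.161 h 187.5 +- 10.3 rms 0.0282 [0.23753196 0.10688289]
joint (h in grip1) 49 f 0.588 A 0.193 h 100.6 +- 3.1 rms 0.0285 [ 0.228065   -0.32883356]
free F [[ 0.81  0.18]
 [ 0.85 -0.19]]
27.675 -41.2 56.3 Ft -7.86 Fr -2.13 tq -0.442 Mx -0.915 Mx-arm -4.51
27.925 -31.7 56.5 Ft -8.83 Fr -1.09 tq -0.499 Mx -1.323 Mx-arm -6.94
28.175 -22.3 56.6 Ft -8.73 Fr -1.23 tq -0.494 Mx -1.58 Mx-arm -7.61
28.425 -12.8 56.6 Ft -9.86 Fr -0.27 tq -0.558 Mx -1.824 Mx-arm -9.55
28.675 -3.2 56.5 Ft -10.57 Fr 0.52 tq -0.597 Mx -2.084 Mx-arm -10.58
28.925 6.6 56.4 Ft -10.32 Fr 0.95 tq -0.582 Mx -2.137 Mx-arm -10.15
29.175 16.6 56.3 Ft -11.36 Fr 2.89 tq -0.639 Mx -1.985 Mx-arm -10.06
29.425 26.7 56.2 Ft -11.72 Fr 3.08 tq -0.658 Mx -1.831 Mx-arm -9.09
29.675 36.8 56.0 Ft -12.42 Fr 1.7 tq -0.696 Mx -1.721 Mx-arm -8.92
```

```bash
cat > fit4.py <<'E'
from fit3 import *
print('---- total torque'); 
Fy=F@ey; Fz=F@ez; tt=-r*Ft+Mx
def rep4(nm,k,D,L=None,bias=False):
    cols=[s,-np.sin(phi+D),-np.cos(phi+D)]; y=tt.copy()
    if L is None: cols.append(Fy)
    else: y=y-L*Fy
    if bias: cols.append(np.ones_like(Fy))
    B=np.stack(cols,1)[k]; y=y[k]; x=np.linalg.lstsq(B,y,rcond=None)[0]; e=y-B@x; C=np.linalg.inv(B.T@B)*e.var()
    A=np.hypot(x[1],x[2]); a=np.array([-x[2],x[1]])/A**2; sd=np.degrees(np.sqrt(a@C[1:3,1:3]@a))
    print(nm,'f %.3f A %.3f h %.1f +- %.1f'%(x[0],A,np.degrees(np.arctan2(x[2],x[1]))%360,sd),'rms',e.std().round(4),x[3:].round(4))
for L in (None,.14,.15,.16,.17,.18,.19,.2):
    for b in (0,1):
        print(L,b,end=' '); rep4('g1',m1&~drop,0*D,L,b); print(L,b,end=' '); rep4('g2',m2&~drop,0*D,L,b); print(L,b,end=' ');rep4('joint',~drop,D,L,b)
print('Mx free',Mx[free])
E
python3 fit4.py | sed -n '/total/,$p'
```

```text
---- total torque
None 0 g1 f 0.363 A 0.206 h 88.4 +- 9.1 rms 0.0824 [0.174]
None 0 g2 f 0.221 A 0.127 h 187.7 +- 9.6 rms 0.0832 [0.1562]
None 0 joint f 0.268 A 0.175 h 97.6 +- 5.6 rms 0.086 [0.1625]
None 1 g1 f 0.354 A 0.159 h 89.2 +- 12.1 rms 0.0822 [ 0.1728 -0.0382]
None 1 g2 f 0.221 A 0.127 h 187.1 +- 82.0 rms 0.0832 [0.1562 0.0014]
None 1 joint f 0.268 A 0.173 h 98.5 +- 10.4 rms 0.086 [ 0.1624 -0.003 ]
0.14 0 g1 f 0.081 A 0.125 h 95.8 +- 18.0 rms 0.1009 []
0.14 0 g2 f 0.074 A 0.114 h 184.7 +- 10.5 rms 0.0867 []
0.14 0 joint f 0.077 A 0.123 h 97.8 +- 8.8 rms 0.0946 []
0.14 1 g1 f 0.083 A 0.046 h 238.8 +- 88.6 rms 0.0981 [-0.1412]
0.14 1 g2 f 0.074 A 0.114 h 177.1 +- 95.6 rms 0.0867 [0.0139]
0.14 1 joint f 0.077 A 0.113 h 104.3 +- 18.3 rms 0.0945 [-0.0138]
0.15 0 g1 f 0.164 A 0.149 h 92.8 +- 13.9 rms 0.0921 []
0.15 0 g2 f 0.165 A 0.122 h 186.7 +- 9.7 rms 0.0837 []
0.15 0 joint f 0.162 A 0.146 h 97.7 +- 6.9 rms 0.0887 []
0.15 1 g1 f 0.166 A 0.027 h 126.5 +- 180.2 rms 0.0902 [-0.1098]
0.15 1 g2 f 0.165 A 0.121 h 183.5 +- 86.4 rms 0.0837 [0.0062]
0.15 1 joint f 0.162 A 0.139 h 101.1 
[... 1119 characters left out ...]
 +- 8.0 rms 0.0869 []
0.19 0 g2 f 0.528 A 0.154 h 192.5 +- 9.6 rms 0.0974 []
0.19 0 joint f 0.502 A 0.239 h 97.4 +- 4.7 rms 0.0986 []
0.19 1 g1 f 0.496 A 0.264 h 86.6 +- 7.5 rms 0.0869 [0.0158]
0.19 1 g2 f 0.528 A 0.163 h 201.8 +- 69.6 rms 0.0973 [-0.0248]
0.19 1 joint f 0.501 A 0.247 h 95.2 +- 8.0 rms 0.0985 [0.0103]
0.2 0 g1 f 0.579 A 0.270 h 85.8 +- 7.9 rms 0.0937 []
0.2 0 g2 f 0.619 A 0.162 h 193.6 +- 10.1 rms 0.1059 []
0.2 0 joint f 0.587 A 0.262 h 97.4 +- 4.7 rms 0.1083 []
0.2 1 g1 f 0.578 A 0.325 h 85.9 +- 6.5 rms 0.0934 [0.0472]
0.2 1 g2 f 0.619 A 0.175 h 204.9 +- 68.8 rms 0.1058 [-0.0325]
0.2 1 joint f 0.586 A 0.274 h 94.4 +- 7.9 rms 0.1081 [0.0152]
Mx free [-0.03125759  0.03125868]
```

servo_tool:
  commands:
    - [[-0.0005,-0.0023,0.0018],0]
    - [[0,0,0],0]
    - [[0,0,0],0]

```text
t: 30.05
eef_pos: [0.5895, -0.0027, 0.1299]
ee_rot: [0.782, 0.624, -0.0, 0.0]
contact_force: [-1.8, -3.2, 4.5]
finger_gap: 0.0176
grasp_force: 25.0
```

```bash
cp log.jsonl log2.jsonl; python3 log.py; python3 show.py|tail -1
```

```text
30.05 36.7 56.0 Ft -5.52 Fr 1.48 tq -0.309 Mx -0.512 Mx-arm -3.55
```

servo_tool:
  commands:
    - [[0,0,0],0]
    - [[0,0,0],0]
    - [[0,0,0],0]
  fingers: 0.5

```text
t: 30.42
eef_pos: [0.5892, -0.0019, 0.1289]
ee_rot: [0.782, 0.624, -0.0, -0.0]
contact_force: [-0.3, -0.1, -0.8]
finger_gap: 0.0389
grasp_force: 0.0
```

```bash
python3 log.py; python3 show.py|tail -1
```

```text
30.425 37.9 55.7 Ft 0.32 Fr -0.75 tq 0.018 Mx -0.013 Mx-arm -0.21
```

servo_tool:
  commands:
    - [[-0.0014,-0.0062,0.0043],0]
    - [[-0.002,-0.0086,0.0041],0]
    - [[-0.0021,-0.0092,0.0026],0]
    - [[-0.0022,-0.0095,0.0008],0]
    - [[-0.0022,-0.0095,-0.0008],0]
    - [[-0.0021,-0.0092,-0.0026],0]
    - [[-0.002,-0.0086,-0.0041],0]
    - [[-0.0018,-0.0078,-0.0056],0]

```text
t: 31.42
eef_pos: [0.5735, -0.0716, 0.1275]
ee_rot: [0.782, 0.624, -0.0, -0.0]
contact_force: [0.5, -0.3, -0.1]
finger_gap: 0.0438
grasp_force: 0.0
```

```bash
python3 log.py
```

servo_tool:
  commands:
    - [[-0.0015,-0.0067,-0.0069],0]
    - [[-0.0009,-0.004,-0.0055],0]

```text
t: 31.68
eef_pos: [0.571, -0.082, 0.1148]
ee_rot: [0.782, 0.624, -0.0, -0.0]
contact_force: [0.8, -0.3, 0.2]
finger_gap: 0.0436
grasp_force: 0.0
```

```bash
python3 log.py
```

servo_tool:
  commands:
    - [[0,0,0],0]
    - [[0,0,0],0]

```text
t: 31.92
eef_pos: [0.5714, -0.0815, 0.1156]
ee_rot: [0.782, 0.624, 0.0, 0.0]
contact_force: [0.6, -0.3, -0.1]
finger_gap: 0.0436
grasp_force: 0.0
```

```bash
python3 log.py; python3 show.py|tail -1
```

```text
31.925 -57.2 56.4 Ft -0.16 Fr 0.07 tq -0.009 Mx -0.022 Mx-arm -0.14
```

servo_tool:
  commands:
    - [[0,0,0],0]
    - [[0,0,0],0]
    - [[0,0,0],0]
    - [[0,0,0],0]
  fingers: 1

```text
t: 32.42
eef_pos: [0.5713, -0.0816, 0.1157]
ee_rot: [0.782, 0.624, 0.0, -0.0]
contact_force: [-0.3, 0.4, 1.6]
finger_gap: 0.0176
grasp_force: 25.0
```

```bash
python3 log.py; python3 show.py|tail -1
```

```text
32.425 -57.1 56.5 Ft 1.52 Fr 0.6 tq 0.086 Mx 0.028 Mx-arm 0.32
```

servo_tool:
  commands:
    - [[0.0009,0.004,0.0055],0]
    - [[0.0007,0.0032,0.0036],0]
    - [[0.0008,0.0035,0.0033],0]

```text
t: 32.8
eef_pos: [0.5732, -0.073, 0.1268]
ee_rot: [0.781, 0.624, -0.002, 0.001]
contact_force: [0.6, -7.4, -10.2]
finger_gap: 0.018
grasp_force: 25.0
```

```bash
python3 log.py
```

servo_tool:
  commands:
    - [[0.0009,0.0038,0.003],0]
    - [[0.0009,0.004,0.0026],0]

```text
t: 33.05
eef_pos: [0.5749, -0.0659, 0.1325]
ee_rot: [0.781, 0.624, -0.002, 0.001]
contact_force: [-0.9, -9.9, -8.4]
finger_gap: 0.0176
grasp_force: 25.0
```

```bash
python3 log.py
```

servo_tool:
  commands:
    - [[0.001,0.0042,0.0022],0]
    - [[0.001,0.0044,0.0019],0]

```text
t: 33.3
eef_pos: [0.5767, -0.058, 0.1369]
ee_rot: [0.781, 0.624, -0.003, 0.002]
contact_force: [-1.5, -11.4, -6.0]
finger_gap: 0.018
grasp_force: 25.0
```

```bash
python3 log.py
```

servo_tool:
  commands:
    - [[0.001,0.0046,0.0015],0]
    - [[0.0011,0.0046,0.0011],0]

```text
t: 33.55
eef_pos: [0.5787, -0.0494, 0.1399]
ee_rot: [0.781, 0.624, -0.003, 0.002]
contact_force: [-2.4, -13.2, -4.4]
finger_gap: 0.0179
grasp_force: 25.0
```

```bash
python3 log.py
```

servo_tool:
  commands:
    - [[0.0011,0.0047,0.0006],0]
    - [[0.0011,0.0048,0.0002],0]

```text
t: 33.8
eef_pos: [0.5808, -0.0403, 0.1414]
ee_rot: [0.781, 0.625, -0.004, 0.002]
contact_force: [-3.4, -13.9, 1.1]
finger_gap: 0.018
grasp_force: 25.0
```

```bash
python3 log.py
```

servo_tool:
  commands:
    - [[0.0011,0.0048,-0.0002],0]
    - [[0.0011,0.0047,-0.0006],0]

```text
t: 34.05
eef_pos: [0.583, -0.0307, 0.1412]
ee_rot: [0.781, 0.625, -0.004, 0.002]
contact_force: [-4.8, -13.5, 4.4]
finger_gap: 0.0177
grasp_force: 25.0
```

```bash
python3 log.py
```

servo_tool:
  commands:
    - [[0.0011,0.0046,-0.0011],0]
    - [[0.001,0.0046,-0.0015],0]

```text
t: 34.3
eef_pos: [0.5853, -0.0211, 0.1392]
ee_rot: [0.781, 0.624, -0.003, 0.002]
contact_force: [-6.0, -11.7, 8.3]
finger_gap: 0.0178
grasp_force: 25.0
```

```bash
python3 log.py; python3 show.py|tail -8
```

```text
32.425 -57.1 56.5 Ft 1.52 Fr 0.6 tq 0.086 Mx 0.028 Mx-arm 0.32
32.8 -42.8 56.9 Ft -12.16 Fr -2.67 tq -0.692 Mx -1.534 Mx-arm -7.11
33.05 -33.5 57.0 Ft -12.84 Fr -1.56 tq -0.732 Mx -1.959 Mx-arm -9.85
33.3 -24.2 56.9 Ft -12.88 Fr -0.81 tq -0.733 Mx -2.305 Mx-arm -11.42
33.55 -14.8 56.8 Ft -14.08 Fr -0.85 tq -0.799 Mx -2.495 Mx-arm -13.4
33.8 -5.2 56.6 Ft -14.13 Fr 2.37 tq -0.8 Mx -2.718 Mx-arm -14.29
34.05 4.8 56.4 Ft -14.58 Fr 3.24 tq -0.822 Mx -2.633 Mx-arm -14.26
34.3 15.1 56.2 Ft -14.46 Fr 4.69 tq -0.812 Mx -2.392 Mx-arm -12.74
```

servo_tool:
  commands:
    - [[0.001,0.0044,-0.0019],0]
    - [[0.001,0.0042,-0.0022],0]

```text
t: 34.55
eef_pos: [0.5874, -0.0118, 0.1356]
ee_rot: [0.781, 0.624, -0.002, 0.002]
contact_force: [-5.8, -10.0, 9.9]
finger_gap: 0.0178
grasp_force: 25.0
```

```bash
python3 log.py
```

servo_tool:
  commands:
    - [[-0.001,-0.0042,0.0022],0]
    - [[-0.001,-0.0044,0.0019],0]

```text
t: 34.8
eef_pos: [0.5865, -0.0156, 0.1374]
ee_rot: [0.782, 0.623, 0.002, -0.001]
contact_force: [2.8, 4.6, -4.8]
finger_gap: 0.018
grasp_force: 25.0
```

```bash
python3 log.py
```

servo_tool:
  commands:
    - [[-0.001,-0.0046,0.0015],0]
    - [[-0.0011,-0.0046,0.0011],0]

```text
t: 35.05
eef_pos: [0.5845, -0.0242, 0.1401]
ee_rot: [0.782, 0.623, 0.002, -0.001]
contact_force: [1.9, 5.6, -3.9]
finger_gap: 0.0183
grasp_force: 25.0
```

```bash
python3 log.py
```

servo_tool:
  commands:
    - [[-0.0011,-0.0047,0.0006],0]
    - [[-0.0011,-0.0048,0.0002],0]

```text
t: 35.3
eef_pos: [0.5824, -0.0334, 0.1413]
ee_rot: [0.782, 0.623, 0.002, -0.001]
contact_force: [2.8, 5.4, -1.5]
finger_gap: 0.0175
grasp_force: 25.0
```

```bash
python3 log.py
```

servo_tool:
  commands:
    - [[-0.0011,-0.0048,-0.0002],0]
    - [[-0.0011,-0.0047,-0.0006],0]

```text
t: 35.55
eef_pos: [0.5802, -0.0429, 0.1407]
ee_rot: [0.782, 0.623, 0.002, -0.001]
contact_force: [1.6, 7.2, -0.3]
finger_gap: 0.0177
grasp_force: 25.0
```

```bash
python3 log.py
```

servo_tool:
  commands:
    - [[-0.0011,-0.0046,-0.0011],0]
    - [[-0.001,-0.0046,-0.0015],0]

```text
t: 35.8
eef_pos: [0.5781, -0.0521, 0.1384]
ee_rot: [0.782, 0.623, 0.002, -0.001]
contact_force: [0.9, 7.4, 3.1]
finger_gap: 0.0176
grasp_force: 25.0
```

```bash
python3 log.py
```

servo_tool:
  commands:
    - [[-0.001,-0.0044,-0.0019],0]
    - [[-0.001,-0.0042,-0.0022],0]

```text
t: 36.05
eef_pos: [0.5761, -0.0609, 0.1345]
ee_rot: [0.782, 0.623, 0.002, -0.001]
contact_force: [1.3, 6.8, 3.3]
finger_gap: 0.0177
grasp_force: 25.0
```

```bash
python3 log.py
```

servo_tool:
  commands:
    - [[-0.0009,-0.004,-0.0026],0]
    - [[-0.0009,-0.0038,-0.003],0]

```text
t: 36.3
eef_pos: [0.5742, -0.0688, 0.129]
ee_rot: [0.782, 0.623, 0.002, -0.001]
contact_force: [0.8, 6.9, 4.6]
finger_gap: 0.0176
grasp_force: 25.0
```

```bash
python3 log.py
```

servo_tool:
  commands:
    - [[-0.0008,-0.0035,-0.0033],0]
    - [[-0.0007,-0.0032,-0.0036],0]

```text
t: 36.55
eef_pos: [0.5727, -0.0756, 0.1222]
ee_rot: [0.782, 0.623, 0.002, -0.001]
contact_force: [1.1, 5.8, 6.0]
finger_gap: 0.0178
grasp_force: 25.0
```

```bash
python3 log.py
```

servo_tool:
  commands:
    - [[-0.0007,-0.0029,-0.0039],0]
    - [[-0.0006,-0.0026,-0.0041],0]

```text
t: 36.8
eef_pos: [0.5714, -0.0812, 0.1143]
ee_rot: [0.782, 0.623, 0.002, -0.001]
contact_force: [0.6, 5.5, 6.7]
finger_gap: 0.0177
grasp_force: 25.0
```

```bash
python3 log.py; python3 show.py|tail -10
```

```text
34.55 25.5 56.0 Ft -14.22 Fr 4.21 tq -0.797 Mx -2.027 Mx-arm -11.02
34.8 21.2 56.1 Ft 6.49 Fr -2.66 tq 0.364 Mx 1.177 Mx-arm 5.09
35.05 11.7 56.3 Ft 6.59 Fr -2.6 tq 0.371 Mx 1.291 Mx-arm 5.92
35.3 2.0 56.3 Ft 5.98 Fr -1.31 tq 0.337 Mx 1.483 Mx-arm 5.93
35.55 -7.9 56.3 Ft 7.24 Fr -1.29 tq 0.407 Mx 1.464 Mx-arm 7.35
35.8 -17.9 56.1 Ft 8.03 Fr 0.7 tq 0.451 Mx 1.409 Mx-arm 7.43
36.05 -27.9 56.0 Ft 7.68 Fr -0.34 tq 0.43 Mx 1.498 Mx-arm 6.95
36.3 -38.0 55.8 Ft 8.23 Fr -0.61 tq 0.46 Mx 1.326 Mx-arm 6.86
36.55 -48.0 55.6 Ft 8.38 Fr -0.35 tq 0.466 Mx 1.252 Mx-arm 5.86
36.8 -58.1 55.5 Ft 8.54 Fr -1.11 tq 0.474 Mx 1.263 Mx-arm 5.46
```

servo_tool:
  commands:
    - [[0.0003,0.0013,0.002],0]
    - [[0,0,0],0]
    - [[0,0,0],0]

```text
t: 37.17
eef_pos: [0.5713, -0.0811, 0.1146]
ee_rot: [0.782, 0.624, 0.0, -0.0]
contact_force: [4.1, 4.2, -6.8]
finger_gap: 0.0176
grasp_force: 25.0
```

```bash
cp log.jsonl log3.jsonl; python3 log.py; python3 show.py|tail -1
```

```text
37.175 -57.8 55.6 Ft -3.14 Fr -7.87 tq -0.175 Mx 0.632 Mx-arm 4.99
```

servo_tool:
  commands:
    - [[0,0,0],0]
    - [[0,0,0],0]
    - [[0,0,0],0]
  fingers: 0.5

```text
t: 37.55
eef_pos: [0.5712, -0.0823, 0.1154]
ee_rot: [0.782, 0.624, -0.0, 0.0]
contact_force: [0.8, -0.6, -0.1]
finger_gap: 0.0391
grasp_force: 0.0
```

```bash
python3 log.py; python3 show.py|tail -1
cat > fit5.py <<'E'
from fit import *
import sys
# grips: (t0,t1,cumulative offset deg)
G=[(0,20.5,0),(23.2,29.9,58.7+26.9)]
G.append((32.5,37.05 if len(sys.argv)<2 else float(sys.argv[1]),58.7+26.9+36.9+57.1))
for a in sys.argv[2:]: G.append(tuple(float(v) for v in a.split(',')))
D=np.full(len(T),np.nan); s=np.zeros(len(T)); ok=np.zeros(len(T),bool)
for t0,t1,o in G:
    i=np.where((T>t0)&(T<t1))[0]; D[i]=np.radians(o); s[i[1:]]=np.sign(np.diff(phi[i])); s[i[0]]=s[i[1]]
    ok[i]=True; ok[i[1:][np.diff(s[i])!=0]]=False
    if t0>0: ok[i[0]]&=True
tq=-Ft*r
def rep(nm,k,bias=0):
    d=np.nan_to_num(D); cols=[s,-np.sin(phi+d),-np.cos(phi+d)]
    if bias: cols+=[-r*np.cos(phi)]
    if bias>1: cols+=[r*np.sin(phi)]
    B=np.stack(cols,1)[k]; y=tq[k]; x=np.linalg.lstsq(B,y,rcond=None)[0]; e=y-B@x; C=np.linalg.inv(B.T@B)*(e@e)/(len(y)-len(x))
    A=np.hypot(x[1],x[2]); a=np.array([-x[2],x[1]])/A**2; sd=np.degrees(np.sqrt(a@C[1:3,1:3]@a))
    print(nm,bias,k.sum(),'f %.3f A %.3f h1 %.1f +- %.1f'%(x[0],A,np.degrees(np.arctan2(x[2],x[1]))%360,sd),'rms',e.std().round(4),x[3:].round(3))
for b in (0,1,2):
    for j,(t0,t1,o) in enumerate(G):
        if b==0: rep(f'g{j+1}',ok&(T>t0)&(T<t1),b)
    rep('joint',ok,b)
print('total offsets',[g[2] for g in G])
E
python3 fit5.py
```

```text
37.55 -57.7 57.0 Ft -0.36 Fr 0.31 tq -0.021 Mx -0.037 Mx-arm -0.46
circle Y,Z,r [0.0959 0.0861] 0.0552
g1 0 26 f 0.584 A 0.204 h1 95.1 +- 3.2 rms 0.0275 []
g2 0 24 f 0.595 A 0.164 h1 97.4 +- 2.5 rms 0.029 []
g3 0 16 f 0.587 A 0.217 h1 77.2 +- 4.1 rms 0.0232 []
joint 0 66 f 0.590 A 0.197 h1 94.2 +- 1.7 rms 0.0314 []
joint 1 66 f 0.589 A 0.197 h1 93.8 +- 2.2 rms 0.0314 [-0.033]
joint 2 66 f 0.589 A 0.198 h1 93.4 +- 2.4 rms 0.0314 [-0.045  0.073]
total offsets [0, 85.6, 179.6]
```

servo_tool:
  commands:
    - [[0.0012,0.0052,0.0055],0]
    - [[0.0015,0.0067,0.0069],0]
    - [[0.0018,0.0078,0.0056],0]
    - [[0.002,0.0086,0.0041],0]
    - [[0.0021,0.0092,0.0026],0]
    - [[0.0022,0.0095,0.0008],0]
    - [[0.0022,0.0095,-0.0008],0]
    - [[0.0021,0.0092,-0.0026],0]

```text
t: 38.55
eef_pos: [0.5864, -0.0154, 0.137]
ee_rot: [0.782, 0.624, -0.0, -0.0]
contact_force: [0.4, 0.6, 0.2]
finger_gap: 0.0435
grasp_force: 0.0
```

servo_tool:
  commands:
    - [[0.002,0.0086,-0.0041],0]
    - [[0.0011,0.0048,-0.0032],0]
    - [[0,0,0],0]
    - [[0,0,0],0]

```text
t: 39.05
eef_pos: [0.5894, -0.003, 0.1298]
ee_rot: [0.782, 0.624, -0.0, 0.0]
contact_force: [1.8, 0.3, 0.5]
finger_gap: 0.0435
grasp_force: 0.0
```

```bash
python3 log.py; python3 show.py|tail -1
```

```text
39.05 36.5 55.8 Ft 0.23 Fr 0.81 tq 0.013 Mx -0.069 Mx-arm 0.67
```

servo_tool:
  commands:
    - [[0,0,0],0]
    - [[0,0,0],0]
    - [[0,0,0],0]
    - [[0,0,0],0]
  fingers: 1

```text
t: 39.55
eef_pos: [0.5895, -0.0029, 0.1299]
ee_rot: [0.782, 0.623, 0.0, 0.0]
contact_force: [0.2, -1.0, 1.4]
finger_gap: 0.0171
grasp_force: 25.0
```

```bash
python3 log.py; python3 show.py|tail -1
```

```text
39.55 36.5 55.9 Ft -1.53 Fr 0.55 tq -0.086 Mx -0.078 Mx-arm -0.91
```

servo_tool:
  commands:
    - [[-0.0011,-0.0048,0.0032],0]
    - [[-0.001,-0.0042,0.0022],0]

```text
t: 39.8
eef_pos: [0.5879, -0.0098, 0.1346]
ee_rot: [0.782, 0.623, 0.002, -0.001]
contact_force: [4.3, 7.7, -5.7]
finger_gap: 0.0178
grasp_force: 25.0
```

```bash
python3 log.py
```

servo_tool:
  commands:
    - [[-0.001,-0.0044,0.0019],0]

```text
t: 39.92
eef_pos: [0.5869, -0.0139, 0.1366]
ee_rot: [0.782, 0.623, 0.002, -0.001]
contact_force: [4.1, 7.2, -5.1]
finger_gap: 0.0183
grasp_force: 25.0
```

```bash
python3 log.py
```

servo_tool:
  commands:
    - [[-0.001,-0.0046,0.0015],0]

```text
t: 40.05
eef_pos: [0.5859, -0.0181, 0.1382]
ee_rot: [0.782, 0.623, 0.002, -0.002]
contact_force: [4.1, 8.8, -4.2]
finger_gap: 0.0177
grasp_force: 25.0
```

```bash
python3 log.py
```

servo_tool:
  commands:
    - [[-0.0011,-0.0046,0.0011],0]

```text
t: 40.17
eef_pos: [0.585, -0.0225, 0.1395]
ee_rot: [0.782, 0.623, 0.003, -0.002]
contact_force: [3.9, 9.2, -2.4]
finger_gap: 0.0178
grasp_force: 25.0
```

```bash
python3 log.py
```

servo_tool:
  commands:
    - [[-0.0011,-0.0047,0.0006],0]

```text
t: 40.3
eef_pos: [0.5839, -0.0269, 0.1404]
ee_rot: [0.782, 0.623, 0.003, -0.002]
contact_force: [3.7, 9.8, -1.7]
finger_gap: 0.0177
grasp_force: 25.0
```

```bash
python3 log.py
```

servo_tool:
  commands:
    - [[-0.0011,-0.0048,0.0002],0]

```text
t: 40.42
eef_pos: [0.5828, -0.0315, 0.1408]
ee_rot: [0.782, 0.623, 0.003, -0.002]
contact_force: [4.9, 10.8, -0.4]
finger_gap: 0.0177
grasp_force: 25.0
```

```bash
python3 log.py
```

servo_tool:
  commands:
    - [[-0.0011,-0.0048,-0.0002],0]

```text
t: 40.55
eef_pos: [0.5817, -0.0362, 0.1409]
ee_rot: [0.782, 0.623, 0.003, -0.002]
contact_force: [3.5, 10.9, 1.6]
finger_gap: 0.0177
grasp_force: 25.0
```

```bash
python3 log.py
```

servo_tool:
  commands:
    - [[-0.0011,-0.0047,-0.0006],0]

```text
t: 40.67
eef_pos: [0.5807, -0.0409, 0.1405]
ee_rot: [0.782, 0.623, 0.003, -0.002]
contact_force: [2.8, 11.2, 3.7]
finger_gap: 0.0176
grasp_force: 25.0
```

```bash
python3 log.py
```

servo_tool:
  commands:
    - [[-0.0011,-0.0046,-0.0011],0]

```text
t: 40.8
eef_pos: [0.5796, -0.0456, 0.1397]
ee_rot: [0.782, 0.623, 0.003, -0.002]
contact_force: [1.5, 10.9, 5.1]
finger_gap: 0.0178
grasp_force: 25.0
```

```bash
python3 log.py
```

servo_tool:
  commands:
    - [[-0.001,-0.0046,-0.0015],0]

```text
t: 40.92
eef_pos: [0.5785, -0.0502, 0.1384]
ee_rot: [0.782, 0.623, 0.003, -0.002]
contact_force: [1.5, 11.5, 6.5]
finger_gap: 0.0178
grasp_force: 25.0
```

```bash
python3 log.py
```

servo_tool:
  commands:
    - [[-0.001,-0.0044,-0.0019],0]

```text
t: 41.05
eef_pos: [0.5774, -0.0548, 0.1367]
ee_rot: [0.782, 0.623, 0.003, -0.001]
contact_force: [0.8, 10.5, 7.8]
finger_gap: 0.0182
grasp_force: 25.0
```

```bash
python3 log.py
```

servo_tool:
  commands:
    - [[-0.001,-0.0042,-0.0022],0]

```text
t: 41.18
eef_pos: [0.5764, -0.0592, 0.1347]
ee_rot: [0.782, 0.623, 0.003, -0.001]
contact_force: [0.6, 9.4, 7.9]
finger_gap: 0.0178
grasp_force: 25.0
```

```bash
python3 log.py
```

servo_tool:
  commands:
    - [[-0.0009,-0.004,-0.0026],0]

```text
t: 41.3
eef_pos: [0.5755, -0.0634, 0.1322]
ee_rot: [0.782, 0.623, 0.002, -0.001]
contact_force: [0.2, 8.7, 8.8]
finger_gap: 0.018
grasp_force: 25.0
```

```bash
python3 log.py
```

servo_tool:
  commands:
    - [[-0.0009,-0.0038,-0.003],0]

```text
t: 41.42
eef_pos: [0.5745, -0.0674, 0.1293]
ee_rot: [0.782, 0.623, 0.002, -0.001]
contact_force: [-0.3, 9.3, 10.2]
finger_gap: 0.0176
grasp_force: 25.0
```

```bash
python3 log.py; python3 show.py|tail -14
```

```text
39.8 27.8 56.1 Ft 10.12 Fr -1.09 tq 0.568 Mx 1.483 Mx-arm 8.44
39.925 23.1 56.1 Ft 9.31 Fr -1.54 tq 0.522 Mx 1.671 Mx-arm 7.96
40.05 18.3 56.1 Ft 10.36 Fr -1.02 tq 0.581 Mx 1.86 Mx-arm 9.51
40.175 13.6 56.1 Ft 10.12 Fr -0.03 tq 0.568 Mx 1.947 Mx-arm 9.83
40.3 8.8 56.0 Ft 10.47 Fr -0.09 tq 0.587 Mx 2.079 Mx-arm 10.33
40.425 4.0 56.0 Ft 11.64 Fr 0.37 tq 0.651 Mx 2.171 Mx-arm 11.64
40.55 -1.0 55.9 Ft 11.45 Fr 1.39 tq 0.64 Mx 2.218 Mx-arm 11.43
40.675 -5.9 55.8 Ft 11.88 Fr 2.49 tq 0.662 Mx 2.213 Mx-arm 11.56
40.8 -10.9 55.7 Ft 11.7 Fr 2.92 tq 0.651 Mx 2.212 Mx-arm 10.93
40.925 -16.0 55.6 Ft 12.84 Fr 3.08 tq 0.714 Mx 2.073 Mx-arm 11.5
41.05 -21.2 55.5 Ft 12.54 Fr 3.47 tq 0.696 Mx 2.038 Mx-arm 10.44
41.175 -26.3 55.4 Ft 11.81 Fr 2.99 tq 0.654 Mx 1.947 Mx-arm 9.27
41.3 -31.4 55.3 Ft 11.84 Fr 3.05 tq 0.655 Mx 1.784 Mx-arm 8.52
41.425 -36.6 55.2 Ft 13.26 Fr 2.81 tq 0.732 Mx 1.693 Mx-arm 8.97
```

Now the return sweep, −40° to +30°.

servo_tool:
  commands:
    - [[0.0009,0.0038,0.003],0]

```text
t: 41.55
eef_pos: [0.5747, -0.0664, 0.1301]
ee_rot: [0.782, 0.624, -0.0, 0.0]
contact_force: [1.3, -2.7, -9.6]
finger_gap: 0.0183
grasp_force: 25.0
```

servo_tool:
  commands:
    - [[0.0009,0.004,0.0026],0]

```text
t: 41.68
eef_pos: [0.5755, -0.0635, 0.1324]
ee_rot: [0.781, 0.624, -0.001, 0.001]
contact_force: [0.9, -5.1, -7.4]
finger_gap: 0.018
grasp_force: 25.0
```

```bash
python3 log.py
```

servo_tool:
  commands:
    - [[0.001,0.0042,0.0022],0]

```text
t: 41.8
eef_pos: [0.5763, -0.0596, 0.1347]
ee_rot: [0.781, 0.624, -0.002, 0.001]
contact_force: [0.8, -6.2, -6.9]
finger_gap: 0.0179
grasp_force: 25.0
```

```bash
python3 log.py
```

servo_tool:
  commands:
    - [[0.001,0.0044,0.0019],0]

```text
t: 41.92
eef_pos: [0.5773, -0.0556, 0.1367]
ee_rot: [0.781, 0.624, -0.002, 0.001]
contact_force: [0.9, -7.6, -6.6]
finger_gap: 0.0178
grasp_force: 25.0
```

```bash
python3 log.py
```

servo_tool:
  commands:
    - [[0.001,0.0046,0.0015],0]

```text
t: 42.05
eef_pos: [0.5783, -0.0513, 0.1384]
ee_rot: [0.781, 0.624, -0.002, 0.001]
contact_force: [-0.4, -7.7, -5.6]
finger_gap: 0.0178
grasp_force: 25.0
```

```bash
python3 log.py
```

servo_tool:
  commands:
    - [[0.0011,0.0046,0.0011],0]

```text
t: 42.18
eef_pos: [0.5793, -0.047, 0.1396]
ee_rot: [0.781, 0.624, -0.002, 0.001]
contact_force: [-0.8, -9.4, -3.8]
finger_gap: 0.0176
grasp_force: 25.0
```

```bash
python3 log.py
```

servo_tool:
  commands:
    - [[0.0011,0.0047,0.0006],0]

```text
t: 42.3
eef_pos: [0.5803, -0.0426, 0.1404]
ee_rot: [0.781, 0.624, -0.002, 0.001]
contact_force: [-1.2, -10.6, -2.5]
finger_gap: 0.0178
grasp_force: 25.0
```

```bash
python3 log.py
```

servo_tool:
  commands:
    - [[0.0011,0.0048,0.0002],0]

```text
t: 42.42
eef_pos: [0.5814, -0.0379, 0.1409]
ee_rot: [0.781, 0.624, -0.003, 0.002]
contact_force: [-2.2, -10.5, -1.5]
finger_gap: 0.0178
grasp_force: 25.0
```

```bash
python3 log.py
```

servo_tool:
  commands:
    - [[0.0011,0.0048,-0.0002],0]

```text
t: 42.55
eef_pos: [0.5825, -0.0333, 0.1409]
ee_rot: [0.781, 0.624, -0.003, 0.002]
contact_force: [-2.2, -10.5, 0.2]
finger_gap: 0.018
grasp_force: 25.0
```

```bash
python3 log.py
```

servo_tool:
  commands:
    - [[0.0011,0.0047,-0.0006],0]

```text
t: 42.68
eef_pos: [0.5835, -0.0287, 0.1405]
ee_rot: [0.781, 0.624, -0.003, 0.002]
contact_force: [-2.6, -10.6, 0.8]
finger_gap: 0.0178
grasp_force: 25.0
```

```bash
python3 log.py
```

servo_tool:
  commands:
    - [[0.0011,0.0046,-0.0011],0]

```text
t: 42.8
eef_pos: [0.5846, -0.024, 0.1397]
ee_rot: [0.781, 0.624, -0.003, 0.002]
contact_force: [-2.4, -9.9, 2.9]
finger_gap: 0.0179
grasp_force: 25.0
```

```bash
python3 log.py
```

servo_tool:
  commands:
    - [[0.001,0.0046,-0.0015],0]

```text
t: 42.92
eef_pos: [0.5857, -0.0194, 0.1384]
ee_rot: [0.781, 0.624, -0.003, 0.002]
contact_force: [-4.2, -10.2, 5.1]
finger_gap: 0.0175
grasp_force: 25.0
```

```bash
python3 log.py
```

servo_tool:
  commands:
    - [[0.001,0.0044,-0.0019],0]

```text
t: 43.05
eef_pos: [0.5867, -0.0149, 0.1367]
ee_rot: [0.781, 0.624, -0.002, 0.002]
contact_force: [-3.8, -9.5, 6.2]
finger_gap: 0.0179
grasp_force: 25.0
```

```bash
python3 log.py
```

servo_tool:
  commands:
    - [[0.001,0.0042,-0.0022],0]

```text
t: 43.18
eef_pos: [0.5877, -0.0105, 0.1347]
ee_rot: [0.781, 0.624, -0.002, 0.002]
contact_force: [-3.8, -8.8, 7.0]
finger_gap: 0.0183
grasp_force: 25.0
```

```bash
python3 log.py; python3 show.py|tail -13; python3 fit5.py 37.05 39.7,43.5,85.3
```

```text
41.675 -31.4 55.5 Ft -7.94 Fr -3.88 tq -0.44 Mx -1.099 Mx-arm -4.75
41.8 -26.6 55.7 Ft -8.37 Fr -3.56 tq -0.466 Mx -1.242 Mx-arm -5.89
41.925 -21.9 55.8 Ft -9.16 Fr -3.39 tq -0.511 Mx -1.456 Mx-arm -7.23
42.05 -17.1 55.8 Ft -8.91 Fr -3.16 tq -0.498 Mx -1.632 Mx-arm -7.59
42.175 -12.4 55.9 Ft -9.95 Fr -1.7 tq -0.556 Mx -1.716 Mx-arm -9.35
42.3 -7.6 55.9 Ft -10.85 Fr -1.08 tq -0.607 Mx -1.939 Mx-arm -10.61
42.425 -2.8 55.9 Ft -10.78 Fr -0.95 tq -0.603 Mx -2.039 Mx-arm -10.72
42.55 2.1 56.0 Ft -10.72 Fr -0.15 tq -0.6 Mx -2.047 Mx-arm -10.72
42.675 7.0 56.0 Ft -10.97 Fr -0.5 tq -0.614 Mx -2.063 Mx-arm -10.95
42.8 12.0 55.9 Ft -10.55 Fr 0.78 tq -0.59 Mx -2.011 Mx-arm -10.16
42.925 17.0 55.9 Ft -11.89 Fr 1.66 tq -0.665 Mx -2.023 Mx-arm -10.89
43.05 22.1 55.8 Ft -11.74 Fr 1.97 tq -0.656 Mx -1.975 Mx-arm -10.14
43.175 27.1 55.8 Ft -11.54 Fr 1.92 tq -0.644 Mx -1.932 Mx-arm -9.39
circle Y,Z,r [0.096  0.0857] 0.0554
g1 0 26 f 0.584 A 0.204 h1 95.1 +- 3.2 rms 0.0275 []
g2 0 24 f 0.595 A 0.164 h1 97.4 +- 2.5 rms 0.029 []
g3 0 16 f 0.587 A 0.217 h1 77.2 +- 4.1 rms 0.0232 []
g4 0 26 f 0.604 A 0.171 h1 87.7 +- 2.2 rms 0.0279 []
joint 0 92 f 0.595 A 0.196 h1 91.6 +- 1.3 rms 0.0321 []
joint 1 92 f 0.595 A 0.196 h1 91.5 +- 2.0 rms 0.0321 [-0.001]
joint 2 92 f 0.595 A 0.196 h1 91.6 +- 2.1 rms 0.0321 [ 0.001 -0.013]
total offsets [0, 85.6, 179.6, 85.3]
```

servo_tool:
  commands:
    - [[-0.001,-0.0042,0.0022],0]

```text
t: 43.3
eef_pos: [0.5875, -0.0113, 0.1351]
ee_rot: [0.782, 0.623, 0.001, -0.0]
contact_force: [4.3, 4.0, -11.1]
finger_gap: 0.0179
grasp_force: 25.0
```

servo_tool:
  commands:
    - [[-0.001,-0.0044,0.0019],0]

```text
t: 43.42
eef_pos: [0.5869, -0.0142, 0.1366]
ee_rot: [0.782, 0.623, 0.002, -0.001]
contact_force: [4.7, 6.5, -7.5]
finger_gap: 0.0178
grasp_force: 25.0
```

```bash
python3 log.py
```

servo_tool:
  commands:
    - [[-0.001,-0.0046,0.0015],0]

```text
t: 43.55
eef_pos: [0.586, -0.0181, 0.1382]
ee_rot: [0.782, 0.623, 0.002, -0.002]
contact_force: [4.2, 7.5, -6.2]
finger_gap: 0.0176
grasp_force: 25.0
```

```bash
python3 log.py
```

servo_tool:
  commands:
    - [[-0.0011,-0.0046,0.0011],0]

```text
t: 43.68
eef_pos: [0.585, -0.0223, 0.1395]
ee_rot: [0.782, 0.623, 0.003, -0.002]
contact_force: [5.5, 8.3, -4.9]
finger_gap: 0.0179
grasp_force: 25.0
```

```bash
python3 log.py
```

servo_tool:
  commands:
    - [[-0.0011,-0.0047,0.0006],0]

```text
t: 43.8
eef_pos: [0.584, -0.0266, 0.1404]
ee_rot: [0.782, 0.623, 0.003, -0.002]
contact_force: [3.6, 9.0, -2.7]
finger_gap: 0.0182
grasp_force: 25.0
```

```bash
python3 log.py
```

servo_tool:
  commands:
    - [[-0.0011,-0.0048,0.0002],0]

```text
t: 43.92
eef_pos: [0.5829, -0.0311, 0.1409]
ee_rot: [0.782, 0.623, 0.003, -0.002]
contact_force: [3.7, 9.3, -0.9]
finger_gap: 0.0179
grasp_force: 25.0
```

```bash
python3 log.py
```

servo_tool:
  commands:
    - [[-0.0011,-0.0048,-0.0002],0]

```text
t: 44.05
eef_pos: [0.5819, -0.0358, 0.141]
ee_rot: [0.782, 0.623, 0.003, -0.002]
contact_force: [3.4, 11.0, 1.8]
finger_gap: 0.0178
grasp_force: 25.0
```

```bash
python3 log.py
```

servo_tool:
  commands:
    - [[-0.0011,-0.0047,-0.0006],0]

```text
t: 44.18
eef_pos: [0.5808, -0.0404, 0.1407]
ee_rot: [0.782, 0.623, 0.003, -0.002]
contact_force: [3.1, 11.3, 2.0]
finger_gap: 0.0175
grasp_force: 25.0
```

```bash
python3 log.py
```

servo_tool:
  commands:
    - [[-0.0011,-0.0046,-0.0011],0]

```text
t: 44.3
eef_pos: [0.5797, -0.0451, 0.1399]
ee_rot: [0.782, 0.623, 0.003, -0.002]
contact_force: [1.6, 10.1, 5.1]
finger_gap: 0.018
grasp_force: 25.0
```

```bash
python3 log.py
```

servo_tool:
  commands:
    - [[-0.001,-0.0046,-0.0015],0]

```text
t: 44.42
eef_pos: [0.5786, -0.0498, 0.1387]
ee_rot: [0.782, 0.623, 0.003, -0.002]
contact_force: [0.2, 10.0, 5.2]
finger_gap: 0.018
grasp_force: 25.0
```

```bash
python3 log.py
```

servo_tool:
  commands:
    - [[-0.001,-0.0044,-0.0019],0]

```text
t: 44.55
eef_pos: [0.5775, -0.0544, 0.137]
ee_rot: [0.782, 0.623, 0.003, -0.002]
contact_force: [1.2, 10.0, 7.5]
finger_gap: 0.0177
grasp_force: 25.0
```

```bash
python3 log.py
```

servo_tool:
  commands:
    - [[-0.001,-0.0042,-0.0022],0]

```text
t: 44.68
eef_pos: [0.5766, -0.0588, 0.135]
ee_rot: [0.782, 0.623, 0.003, -0.002]
contact_force: [-0.0, 10.2, 9.3]
finger_gap: 0.0177
grasp_force: 25.0
```

```bash
python3 log.py
```

servo_tool:
  commands:
    - [[-0.0009,-0.004,-0.0026],0]

```text
t: 44.8
eef_pos: [0.5756, -0.063, 0.1325]
ee_rot: [0.782, 0.623, 0.003, -0.001]
contact_force: [-0.4, 8.7, 9.7]
finger_gap: 0.0178
grasp_force: 25.0
```

```bash
python3 log.py; python3 show.py|tail -12
cat > fit6.py <<'E'
from fit5 import *
# drop the first sweep after each grip, free f per grip
first=np.zeros(len(T),bool); gi=np.full(len(T),-1)
for j,(t0,t1,o) in enumerate(G):
    i=np.where((T>t0)&(T<t1))[0]; gi[i]=j
    for n in i:
        if s[n]!=s[i[0]]: break
        first[n]=True
print('---- without first sweeps')
def rep6(nm,k,extra):
    d=np.nan_to_num(D); cols=[s,-np.sin(phi+d),-np.cos(phi+d)]
    if extra: cols+=[s*first]
    if extra>1: cols+=[s*phi**2, s*np.abs(F@ez)*0+s*phi]
    B=np.stack(cols,1)[k]; y=tq[k]; x=np.linalg.lstsq(B,y,rcond=None)[0]; e=y-B@x; C=np.linalg.pinv(B.T@B)*(e@e)/(len(y)-len(x))
    A=np.hypot(x[1],x[2]); a=np.array([-x[2],x[1]])/A**2; sd=np.degrees(np.sqrt(a@C[1:3,1:3]@a))
    print(nm,k.sum(),'A %.3f h1 %.1f +- %.1f'%(A,np.degrees(np.arctan2(x[2],x[1]))%360,sd),'rms',e.std().round(4),x[[0,*range(3,len(x))]].round(3))
rep6('nofirst',ok&~first,0)
for j in range(4): rep6(f'g{j+1} first',ok&(gi==j),1) if j!=2 else None
rep6('joint first',ok,1); rep6('joint first+phi',ok,2)
E
python3 fit6.py 37.05 39.7,45,85.3
```

```text
43.425 22.8 56.0 Ft 9.73 Fr -4.08 tq 0.545 Mx 1.458 Mx-arm 7.39
43.55 18.3 56.1 Ft 9.73 Fr -3.29 tq 0.545 Mx 1.671 Mx-arm 8.2
43.675 13.7 56.1 Ft 10.21 Fr -2.51 tq 0.573 Mx 1.87 Mx-arm 9.32
43.8 9.1 56.1 Ft 9.93 Fr -1.15 tq 0.557 Mx 2.008 Mx-arm 9.62
43.925 4.4 56.1 Ft 9.94 Fr -0.12 tq 0.558 Mx 2.184 Mx-arm 9.9
44.05 -0.5 56.0 Ft 11.5 Fr 1.72 tq 0.644 Mx 2.187 Mx-arm 11.49
44.175 -5.4 56.0 Ft 11.81 Fr 0.93 tq 0.661 Mx 2.174 Mx-arm 11.67
44.3 -10.3 55.8 Ft 10.98 Fr 3.22 tq 0.613 Mx 2.151 Mx-arm 10.23
44.425 -15.5 55.8 Ft 10.89 Fr 2.41 tq 0.607 Mx 2.085 Mx-arm 9.85
44.55 -20.6 55.6 Ft 11.99 Fr 3.48 tq 0.667 Mx 2.017 Mx-arm 10.0
44.675 -25.7 55.5 Ft 12.96 Fr 4.13 tq 0.719 Mx 1.928 Mx-arm 9.89
44.8 -30.9 55.4 Ft 12.12 Fr 4.0 tq 0.671 Mx 1.768 Mx-arm 8.35
circle Y,Z,r [0.096  0.0857] 0.0555
g1 0 26 f 0.584 A 0.204 h1 95.1 +- 3.2 rms 0.0275 []
g2 0 24 f 0.595 A 0.164 h1 97.4 +- 2.5 rms 0.029 []
g3 0 16 f 0.587 A 0.217 h1 77.2 +- 4.1 rms 0.0232 []
g4 0 37 f 0.600 A 0.171 h1 89.4 +- 2.0 rms 0.0295 []
joint 0 103 f 0.594 A 0.195 h1 91.7 +- 1.2 rms 0.0319 []
joint 1 103 f 0.594 A 0.195 h1 91.7 +- 2.0 rms 0.0319 [-0.002]
joint 2 103 f 0.594 A 0.195 h1 91.8 +- 2.1 rms 0.0318 [ 0.003 -0.03 ]
total offsets [0, 85.6, 179.6, 85.3]
---- without first sweeps
nofirst 70 A 0.194 h1 93.1 +- 1.3 rms 0.0273 [0.589]
g1 first 26 A 0.202 h1 96.9 +- 3.5 rms 0.0265 [ 0.586 -0.023]
g2 first 24 A 0.154 h1 94.1 +- 2.7 rms 0.025 [0.587 0.038]
g4 first 37 A 0.171 h1 91.4 +- 2.2 rms 0.0282 [0.594 0.021]
joint first 103 A 0.192 h1 91.8 +- 1.2 rms 0.0308 [0.589 0.017]
joint first+phi 103 A 0.192 h1 92.3 +- 1.2 rms 0.0298 [ 0.595  0.017 -0.031  0.   ]
```

servo_tool:
  commands:
    - [[0.0009,0.004,0.0026],0]
    - [[0.001,0.0042,0.0022],0]

```text
t: 45.05
eef_pos: [0.5764, -0.0594, 0.1347]
ee_rot: [0.781, 0.624, -0.001, 0.001]
contact_force: [0.3, -5.7, -7.2]
finger_gap: 0.0177
grasp_force: 25.0
```

```bash
python3 log.py
```

servo_tool:
  commands:
    - [[0.001,0.0044,0.0019],0]

```text
t: 45.18
eef_pos: [0.5773, -0.0555, 0.1367]
ee_rot: [0.781, 0.624, -0.002, 0.001]
contact_force: [0.4, -7.7, -6.7]
finger_gap: 0.0182
grasp_force: 25.0
```

```bash
python3 log.py
```

servo_tool:
  commands:
    - [[0.001,0.0046,0.0015],0]

```text
t: 45.3
eef_pos: [0.5783, -0.0514, 0.1383]
ee_rot: [0.781, 0.624, -0.002, 0.001]
contact_force: [-1.0, -8.8, -4.7]
finger_gap: 0.0178
grasp_force: 25.0
```

```bash
python3 log.py
```

servo_tool:
  commands:
    - [[0.0011,0.0046,0.0011],0]

```text
t: 45.42
eef_pos: [0.5793, -0.047, 0.1395]
ee_rot: [0.781, 0.624, -0.002, 0.001]
contact_force: [-0.7, -9.7, -5.3]
finger_gap: 0.0179
grasp_force: 25.0
```

```bash
python3 log.py
```

servo_tool:
  commands:
    - [[0.0011,0.0047,0.0006],0]

```text
t: 45.55
eef_pos: [0.5803, -0.0426, 0.1403]
ee_rot: [0.781, 0.624, -0.003, 0.001]
contact_force: [-2.0, -9.8, -2.5]
finger_gap: 0.018
grasp_force: 25.0
```

```bash
python3 log.py
```

servo_tool:
  commands:
    - [[0.0011,0.0048,0.0002],0]

```text
t: 45.68
eef_pos: [0.5813, -0.0381, 0.1408]
ee_rot: [0.781, 0.624, -0.003, 0.002]
contact_force: [-3.1, -9.3, -1.0]
finger_gap: 0.0177
grasp_force: 25.0
```

```bash
python3 log.py
```

servo_tool:
  commands:
    - [[0.001,0.0043,-0.0002],0]

```text
t: 45.8
eef_pos: [0.5823, -0.0338, 0.1408]
ee_rot: [0.781, 0.624, -0.003, 0.002]
contact_force: [-2.9, -10.2, 0.7]
finger_gap: 0.0181
grasp_force: 25.0
```

```bash
python3 log.py; python3 fit6.py 37.05 39.7,45.99,85.3 | tail -7
```

```text
---- without first sweeps
nofirst 76 A 0.194 h1 93.5 +- 1.2 rms 0.027 [0.59]
g1 first 26 A 0.202 h1 96.9 +- 3.5 rms 0.0265 [ 0.586 -0.023]
g2 first 24 A 0.154 h1 94.1 +- 2.7 rms 0.025 [0.587 0.038]
g4 first 43 A 0.168 h1 91.7 +- 2.0 rms 0.0273 [0.595 0.021]
joint first 109 A 0.192 h1 92.2 +- 1.1 rms 0.0306 [0.59  0.016]
joint first+phi 109 A 0.192 h1 92.5 +- 1.1 rms 0.0295 [ 0.596  0.017 -0.032 -0.001]
```

servo_tool:
  commands:
    - [[0,0,0],0]
    - [[0,0,0],0]
    - [[0,0,0],0]

```text
t: 46.18
eef_pos: [0.5824, -0.0333, 0.1408]
ee_rot: [0.781, 0.624, -0.002, 0.001]
contact_force: [-1.6, -8.2, 1.0]
finger_gap: 0.0177
grasp_force: 25.0
```

```bash
python3 log.py; python3 show.py|tail -1
```

```text
46.175 2.1 55.8 Ft -8.35 Fr 0.69 tq -0.466 Mx -1.677 Mx-arm -8.32
```

φ = 2.1° against the target of 2.2°: the heavy side is down within the fit error. I ease the residual push, then check the pin and bench.

servo_tool:
  commands:
    - [[-0.0004,-0.0015,0],0]
    - [[0,0,0],0]
    - [[0,0,0],0]
    - [[0,0,0],0]

```text
t: 46.68
eef_pos: [0.5824, -0.0333, 0.1408]
ee_rot: [0.781, 0.624, -0.001, 0.001]
contact_force: [-1.9, -6.5, 0.7]
finger_gap: 0.0178
grasp_force: 25.0
```

```bash
python3 log.py; python3 show.py|tail -1
python3 - <<'E'
from h import *
d=grab('side','sideZ'); e=grab('scene','sceneZ')
cv2.imwrite('pics/final.png',cv2.hconcat([cv2.resize(d['color'],(400,300),interpolation=3),cv2.resize(e['color'][120:360,130:450],(400,300),interpolation=2)]))
E
```

```text
46.675 2.1 55.8 Ft -6.79 Fr 0.46 tq -0.379 Mx -1.245 Mx-arm -6.77
```

View pics/final.png

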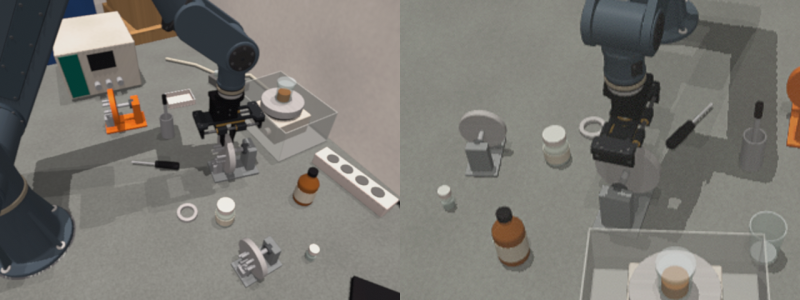

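The final view shows the pin upright in the cup (scene crop (757,125)), everything else in place, and the rotor gripped and still. I hand in.

```bash
python3 -c "
from station import *
print(hand_in())"
```

```text
the job is handed in; nothing more can be done
None
```

The job is handed in (no verdict was returned): the pin stands upright in the cup, and the rotor is gripped and still with its heavy side down to about 2° by the torque fit, though single grips differed by more.

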